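# Clamp the drying stand in the crank vice and hang the wire baskets on it

### The arm

A 6-joint arm with a two-finger parallel gripper is mounted at the origin on a cart in front of the work surface, level with it; the furniture and walls round the work are solid. World frame = base frame: x ahead of the robot, y to its left, z up, the work surface at z = 0. Lengths are in mm, angles in rad, forces in N, time in s.
With the tool pointing down it reaches from about 275 to 1000 mm from the base axis. Payload 8.4 kg.
Tool frame: the origin (TCP) lies midway between the tips of the shut fingers; the grasp point (between the pads) lies grip_depth behind it (grip_depth is the distance from the TCP to the grasp point, in mm); z points along the fingers, y is the line along which they close (so a half turn about z gives the same grasp; the last joint's range is limited). The gripper opens to 85 mm and grips with 20 to 120 N. Pads are 22 mm wide; open, the fingers measure 114 mm over their backs; the gripper's body (76 mm by 85 mm) begins 54 mm behind the grasp point. The pads swing forward as they close: fully open they stand 13 mm farther back than shut.
Start: joints at [-1.206, 0.353, 1.633, -0, 1.155, -0.002], TCP at [224.143, -583.428, 231.281] pointing down, gripper open.
Joint ranges: [-2.63, 2.63], [-0.92, 2.1], [0.06, 2.66], [-1.3, 4.44], [0, 2.69], [-3.02, 3.02]. Speed limits (rad/s): [2.22, 2.22, 2.79, 3.14, 3.14, 3.14].

### API

Orientations are given as [roll, pitch, yaw] about the fixed x, y, z axes, in that order (R = Rz(yaw) Ry(pitch) Rx(roll)).
In Python, from rig import * gives the robot as it stands.
- The arm moves only by the shell command python3 -m creep 'ROWS' [FORCE]. ROWS is JSON, a list of rows, each an object of numbers: "x", "y", "z": the shift along the tool's x, y, z in mm; "rx", "ry", "rz": the turn, a rotation vector about the tool's x, y, z in rad; "hand": the finger opening in mm, from 0 to 85.4. A call has 1 to 20 rows; each row shifts and turns the commanded pose from where the row before left it, along the tool's axes as they then stand; what a row does not reach is not made up. A row lasts 1/8 s, in which the tool goes at most 62.5 mm and 10.7 degrees, less where a joint would pass 70% of its speed; a pose out of reach is approached as far as the arm can. A call with a gripper value outside its range is refused whole. The fingers move at their own pace and stop on an object; FORCE is the grip in N (left out, the last holds). Time passes only in rows, so rows that do not move let the fingers close. It gives the time, the measured TCP pose, the force, the opening and the grip force at its end, in the units of the state.
- sense(): the state, without advancing time (a new reading comes with each control period).
- grab_frame(name): name is "scene" or "top" or "wrist"; returns the picture (420x560x3 uint8, red, green, blue); there is no depth.
- get_calibration(name): a dict with "K" (3x3 intrinsics, pixels), "R" (3x3) and "t" (3): a world point X has camera coordinates R X + t. Camera axes: x right, y down, z forward; pixel columns grow to the right and rows downward; lengths in mm; the calibration is good to about 2 mm. A picture is of the moment at which its call begins: read the wrist's pose just before it. get_calibration takes no time and is no camera call; for the wrist camera it gives the pose at the moment of the call.
- sign_off(): hands the job in; it is judged then, once.
The state is a dict: "clock": time; "qpos": joint angles; "qvel": joint speeds; "joint_efforts": joint torques, N m; "eef_pos": TCP position; "tcp_rot": TCP orientation; "contact_force": force on the tool from outside, world axes, zero at the start; "wrist_torque": the same for the moment, N m; "opening": opening from 0.0 (shut) to 1.0 (fully open); "grasp_force": force on a finger pad.
Only numpy, scipy, OpenCV 4.12 (cv2) and the standard library are available. Lean on these libraries where they do the work, as an engineer would, in place of code of your own. Each camera call takes 0.05 s, during which the arm holds its last target. There are 200 camera calls.

### The job

The drying stand is too top-heavy to carry a load on its own foot, so it has to be held in the crank vice. Open the vice far enough with its crank, stand the foot of the stand upright in the middle between the jaws, resting on the vice bed and square to the jaws, and crank the jaw firmly onto it; only once it is held, hang every wire basket on the bench from the stand's hooks by its handle, and let go of everything. Leave the cap and the eraser lying where they are.

Things in the scene. Friction and masses are not known exactly. Their poses are not given: they have to be found in the camera images.
- vice: Grey crank vice bolted down, 88 mm high, flange 112 x 124 mm. Origin under its middle, z up, x from the crank (robot's side) to the fixed jaw. Flat bed 50 mm up. Fixed jaw's face at x = 30 mm, looking to -x; jaws 84 mm wide (y), tops 88 mm up. Nut block at the crank end, x = -50 mm, 86 mm high. The opening starts at 8 to 16 mm, too narrow for the stand's foot.
- vice_jaw: Moving jaw. Its steel gripping plate sits on a rubber layer. Origin where the plate's face rests when unloaded, in the middle, at bed height; axes as the vice: its x in the vice's frame is 30 mm minus the opening (0 to 40 mm). The screw moves it 6 mm a turn and does not run back. Past contact the rubber gives, about 18 N per mm, and is hard after 6 mm; a quarter to half a turn past contact is firm.
- jaw_face (a point): Middle of the moving jaw's gripping face, at bed height; it stays behind on the work while the jaw is cranked on and the rubber gives.
- vice_crank (a joint): Crank angle, rad: 0 shut, 41.9 (6.7 turns) fully open, 40 mm; opening in m = 0.000955 x angle until the plate meets the work. Knob relative to the screw axis, in vice axes: y = 42 mm x sin(angle), z = 42 mm x cos(angle). Seen from the crank end (robot's side), counter-clockwise opens, clockwise closes. Steady friction of about 5 N at the knob; it stays where it is left.
- crank_knob (a point): Middle of the crank's black knob, a sleeve 17 mm thick and 48 mm long, parallel to vice x, spinning freely on its pin. It circles the screw axis at 42 mm radius, 30 to 114 mm above the bench, and travels with the jaw along vice x, 6 mm a turn (towards the robot as the vice opens). The steel crank arm is 24 mm off, on the +x side.
- crank_axis (a point): Point on the screw's axis, in the middle of the circle that the knob's middle runs on; 72 mm above the bench. It travels with the crank along vice x.
- stand: Drying stand, 183 mm high: wooden foot 24 (x) x 64 (y) x 34 mm; 12 mm steel post; crossbar along y 148 mm up; at its ends, y = 50 and -50 mm, double hooks of 6 mm rod running fore and aft (x). On top a wooden grip to lift it by, 14 (x) x 24 (y) mm, 149 to 183 mm up. Origin under the foot, z up. Stands free on the bench at first. Same after half a turn. The 24 mm goes between the jaws.
- stand_tab (a point): Middle of the top of the stand's wooden grip, 183 mm above its underside.
- hook_1 (a point): Hook 1: top of the rod in its hollow, where a handle comes to rest, at x = -42, y = 50, z = 145 mm of the stand. The rod falls gently outward from the crossbar to here, then turns up to a tip at x = -52 mm, 13 mm higher than this point. Pass the handle over the tip from outside, moving inward along x, and lower it.
- hook_2 (a point): Hook 2: top of the rod in its hollow, where a handle comes to rest, at x = -42, y = -50, z = 145 mm of the stand. The rod falls gently outward from the crossbar to here, then turns up to a tip at x = -52 mm, 13 mm higher than this point. Pass the handle over the tip from outside, moving inward along x, and lower it.
- hook_3 (a point): Hook 3: top of the rod in its hollow, where a handle comes to rest, at x = 42, y = 50, z = 145 mm of the stand. The rod falls gently outward from the crossbar to here, then turns up to a tip at x = 52 mm, 13 mm higher than this point. Pass the handle over the tip from outside, moving inward along x, and lower it.
- hook_4 (a point): Hook 4: top of the rod in its hollow, where a handle comes to rest, at x = 42, y = -50, z = 145 mm of the stand. The rod falls gently outward from the crossbar to here, then turns up to a tip at x = 52 mm, 13 mm higher than this point. Pass the handle over the tip from outside, moving inward along x, and lower it.
- basket_1: Steel wire basket 1 (all alike, three or four are present): round cup 50 mm wide, 30 mm high, with a stiff upright handle of 4.4 mm wire: a rectangular loop in its y-z plane, 38 mm wide outside, 30 mm inside, straight legs from 38 mm up, top at 80 mm. Origin under its middle, z up. 60 g. Same after half a turn.
- basket_2: Steel wire basket 2 (all alike, three or four are present): round cup 50 mm wide, 30 mm high, with a stiff upright handle of 4.4 mm wire: a rectangular loop in its y-z plane, 38 mm wide outside, 30 mm inside, straight legs from 38 mm up, top at 80 mm. Origin under its middle, z up. 60 g. Same after half a turn.
- basket_3: Steel wire basket 3 (all alike, three or four are present): round cup 50 mm wide, 30 mm high, with a stiff upright handle of 4.4 mm wire: a rectangular loop in its y-z plane, 38 mm wide outside, 30 mm inside, straight legs from 38 mm up, top at 80 mm. Origin under its middle, z up. 60 g. Same after half a turn.
- basket_4: Steel wire basket 4 (all alike, three or four are present): round cup 50 mm wide, 30 mm high, with a stiff upright handle of 4.4 mm wire: a rectangular loop in its y-z plane, 38 mm wide outside, 30 mm inside, straight legs from 38 mm up, top at 80 mm. Origin under its middle, z up. 60 g. Same after half a turn.
- handle_1 (a point): Underside of the top bar of basket 1's handle, in the middle, 76 mm above the basket's underside: this comes to rest on a hook.
- handle_2 (a point): Underside of the top bar of basket 2's handle, in the middle, 76 mm above the basket's underside: this comes to rest on a hook.
- handle_3 (a point): Underside of the top bar of basket 3's handle, in the middle, 76 mm above the basket's underside: this comes to rest on a hook.
- handle_4 (a point): Underside of the top bar of basket 4's handle, in the middle, 76 mm above the basket's underside: this comes to rest on a hook.
- cap_2: Pink screw cap, 31 mm across, 13 mm high, lying among the baskets; leave it.
- eraser: Eraser, 20 x 46 x 12 mm, lying on the bench; leave it.
There are look-alikes about, which are no part of the job. What is shaped like the basket_2 but orange is not meant.

How it is judged:
By the outcome, as a careful person would: the job done as asked, in the order asked, and still so for the second after the job is handed in, with the robot touching nothing.
Of basket_1, basket_2, basket_3, basket_4 only 3 to 4 are there at a start; the rules pass over those that are not, and their reading is None.
At some moment in a run one of basket_1, basket_2, basket_3, basket_4 may be knocked a few centimetres aside while the robot is not near it.
It also fails if it takes over 210 s, if anything falls off the work surface, if the arm or the gripper's body presses on something with over 40 N, if the wrist force passes 120 N, or if a joint passes its speed limit or range.

## Working session

There is one attempt and no reset: what is moved stays moved. The work goes in short steps, Python scripts to look and compute and a shell command to move; the robot and the scene stay as the last step left them, time stands still between calls to the robot, and variables do not carry over. Pictures are saved under pics/ and viewed, at most 14 in all, crops included, and the job is handed in when it is done.

```bash
ls; mkdir -p pics; python3 - <<'E'
from rig import *
import cv2
s=sense(); print({k:s[k] for k in s})
for n in("scene","top","wrist"):
    c=get_calibration(n); print(n,c["K"],c["R"],c["t"])
    cv2.imwrite(f"pics/{n}0.png",grab_frame(n)[:,:,::-1])
E
python3 -c "import rig;print([k for k in dir(rig) if k[0]!='_'])"
```

```text
pics
{'clock': 0.0, 'qpos': array([-1.20640372e+00,  3.53691836e-01,  1.63416964e+00,  2.38477601e-05,
        1.15518733e+00, -2.38418995e-03]), 'qvel': array([ 0.00061349,  0.00027613, -0.00021212,  0.00011849,  0.0003471 ,
        0.00115531]), 'joint_efforts': array([-1.67140137e-03, -6.05254483e+01, -3.42069197e+01, -2.96036501e-05,
        9.31978662e-03, -3.52646040e-06]), 'eef_pos': array([ 223.96981646, -582.96058476,  230.51920324]), 'tcp_rot': array([-3.14013655e+00, -2.52752602e-05,  3.66767134e-01]), 'contact_force': array([ 0.09483018, -1.16349863,  0.12775604]), 'wrist_torque': array([-0.03547568, -0.0112172 ,  0.00656095]), 'grasp_force': 0.0, 'opening': 1.004143783825415}
scene [[481.29337688   0.         284.54724253]
 [  0.         481.29337688 207.27586453]
 [  0.           0.           1.        ]] [[-6.07522414e-01 -7.94302256e-01 -6.65465538e-04]
 [-5.75158033e-01  4.40487375e-01 -6.89321485e-01]
 [ 5.47822740e-01 -4.18395505e-01 -7.24455276e-01]] [ 331.18056757  389.28312394 1150.984877  ]
top [[386.12994204   0.         282.67283613]
 [  0.         386.12994204 208.90304803]
 [  0.           0.           1.        ]] [[ 0.02230968 -0.99954328  0.02038383]
 [-0.99504233 -0.02417653 -0.09646892]
 [ 0.09691767 -0.01813058 -0.99512725]] [ -16.90689777  533.27820104 1266.74635879]
wrist [[318.5647987    0.         276.43620308]
 [  0.         318.5647987  202.289501  ]
 [  0.           0.           1.        ]] [[ 3.59291287e-01 -9.33225382e-01 -3.96875101e-04]
 [-8.82618843e-01 -3.39945876e-01  3.24685663e-01]
 [-3.03139818e-01 -1.16306440e-01 -9.45821898e-01]] [-624.55692417  -42.21603516  380.3200278 ]
['MotionError', 'get_calibration', 'grab_frame', 'grip_depth', 'sense', 'sign_off']
```

View pics/scene0.png

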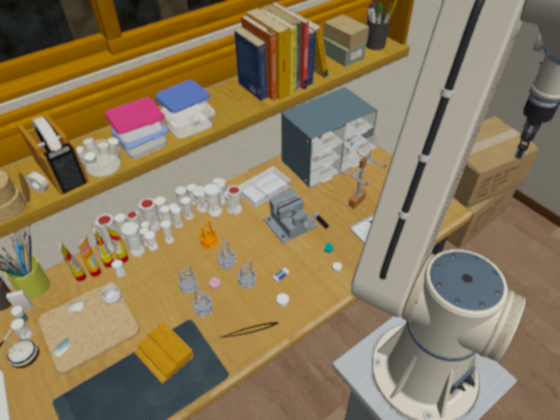

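View pics/top0.png

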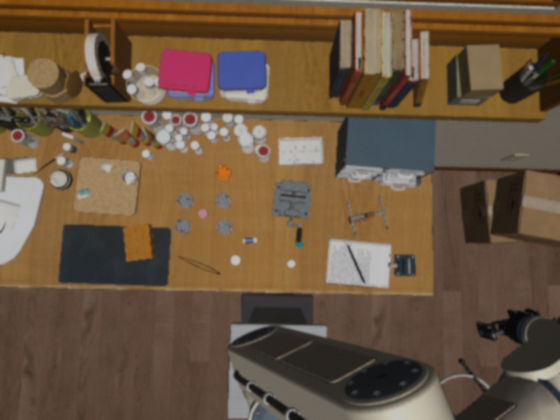

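The vice is at top pixel (291,200), the stand at (366,215) and the grey baskets at (186,200), (222,200), (183,226) and (224,226). The orange look-alike is at (222,172), the cap at (203,213) and the eraser at (249,240). I'll zoom in next.

```bash
cat > h.py <<'E'
from rig import *
import cv2, numpy as np
from scipy.spatial.transform import Rotation as Ro
def ray(n,u,v,z,c=None):
    c=c or get_calibration(n); R=np.array(c["R"]);t=np.array(c["t"])
    o=-R.T@t; d=R.T@np.linalg.inv(c["K"])@np.array([u,v,1.]); return o+d*(z-o[2])/d[2]
def proj(n,X,c=None):
    c=c or get_calibration(n); p=np.array(c["K"])@(np.array(c["R"])@np.array(X,float)+np.array(c["t"])); return p[:2]/p[2]
def st():
    s=sense(); return s["eef_pos"],s["tcp_rot"],Ro.from_euler("xyz",s["tcp_rot"])
def go(x,y,z,yaw=None):
    "tool-frame shift to reach world target (tool down)"
    p,e,R=st(); d=R.inv().apply(np.array([x,y,z])-p); print("shift tool",d.round(1),"from",p.round(1),e.round(3))
E
python3 - <<'E'
from h import *
print(grip_depth)
a=cv2.imread("pics/top0.png")[150:270,165:405]; b=cv2.imread("pics/scene0.png")[130:330,150:410]
cv2.imwrite("pics/t1.png",cv2.resize(a,(800,400),interpolation=cv2.INTER_CUBIC))
cv2.imwrite("pics/s1.png",cv2.resize(b,(780,600),interpolation=cv2.INTER_CUBIC))
E
```

```text
18.700000000000003
```

View pics/t1.png

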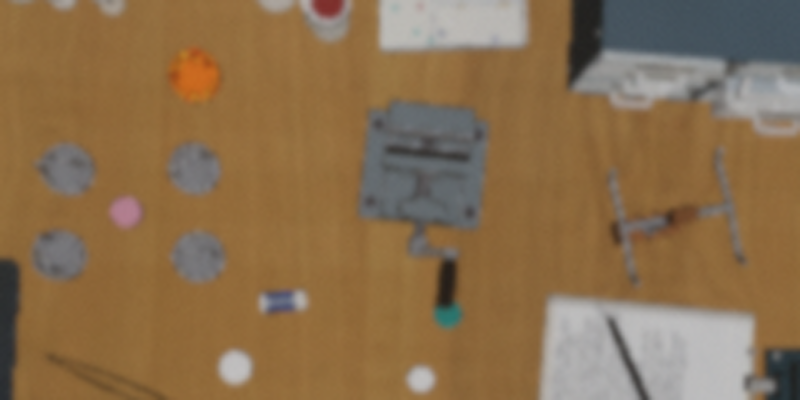

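View pics/s1.png

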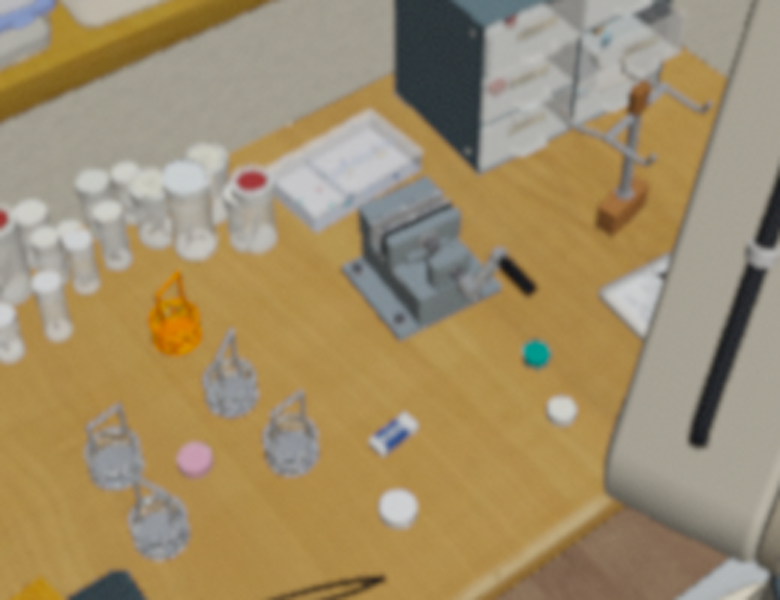

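Seen in the top crop: the vice's flange corners are (371,112), (487,122), (476,228) and (359,215). The black knob runs from (450,262) to (444,303), on the right-hand side of the screw. The stand's bar runs from (614,230) to (735,208). There are four grey baskets at (66,168), (195,168), (60,255) and (198,257). The orange basket (194,75) is the look-alike and stays.

```bash
python3 - <<'E'
from h import *
def t(u,v,z): return ray("top",165+(u+.5)/3.3333-.5,150+(v+.5)/3.3333-.5,z)
fl=[t(*p,8) for p in [(371,112),(487,122),(476,228),(359,215)]]
for f in fl: print(f.round(1))
c=sum(fl)/4; print("vice",c.round(1), "yaw", np.degrees([np.arctan2(*(fl[i]-fl[j])[[1,0]]) for i,j in((0,3),(1,2))]), np.degrees([np.arctan2(*(fl[i]-fl[j])[[1,0]]) for i,j in((0,1),(3,2))])-90)
print("knob",[t(*p,90).round(1) for p in((450,262),(444,303))])
for p in [(66,168),(195,168),(60,255),(198,257)]: print("basket",t(*p,15).round(1))
print("orange",t(194,75,15).round(1),"cap",t(126,212,13).round(1),"eraser",t(283,300,12).round(1))
for p in [(612,172),(633,281),(719,152),(742,262),(682,214)]: print("stand",t(*p,150).round(1))
go(450,-60,230)
E
```

```text
[622.7  20.1   8. ]
[615.4 -99.1   8. ]
[506.2 -89.5   8. ]
[516.6  29.8   8. ]
vice [565.2 -34.7   8. ] yaw [-5.19529096 -4.99116812] [-3.51276736 -4.98701702]
knob [array([467. , -58.5,  90. ]), array([428. , -53.5,  90. ])]
basket [556.5 326.6  15. ]
basket [559.7 196.8  15. ]
basket [468.5 328.5  15. ]
basket [469.8 190.4  15. ]
orange [655.1 201.3  15. ] cap [513.5 264.8  13. ] eraser [428.7 104.   12. ]
stand [ 549.7 -201.1  150. ]
stand [ 450.8 -220.8  150. ]
stand [ 570.5 -299.3  150. ]
stand [ 470.3 -320.1  150. ]
stand [ 512.7 -265.3  150. ]
shift tool [ 398.6 -407.3    1.1] from [ 224.  -583.1  230.7] [-3.141  0.     0.367]
```

```bash
python3 -m creep '[{"x":19,"y":-21},{"x":39,"y":-41},{"x":39,"y":-41},{"x":39,"y":-41},{"x":39,"y":-41},{"x":39,"y":-41},{"x":39,"y":-41},{"x":39,"y":-41},{"x":39,"y":-41},{"x":39,"y":-41},{"x":19,"y":-20},{"rz":0.15},{"rz":0.15},{"rz":0.15},{"x":0}]'
python3 - <<'E'
from h import *
print(st()[:2]); c=get_calibration("wrist"); np.save("w1.npy",c,allow_pickle=True)
cv2.imwrite("pics/w1.png",cv2.resize(grab_frame("wrist")[:,:,::-1],(800,600),interpolation=cv2.INTER_CUBIC))
E
```

```text
(array([ 224.01083099, -583.11902527,  230.73355854]), array([-3.14058856e+00,  1.74721468e-05,  3.66784127e-01]))schema error: expected keys x, y, z, rx, ry, rz, hand
```

View pics/w1.png

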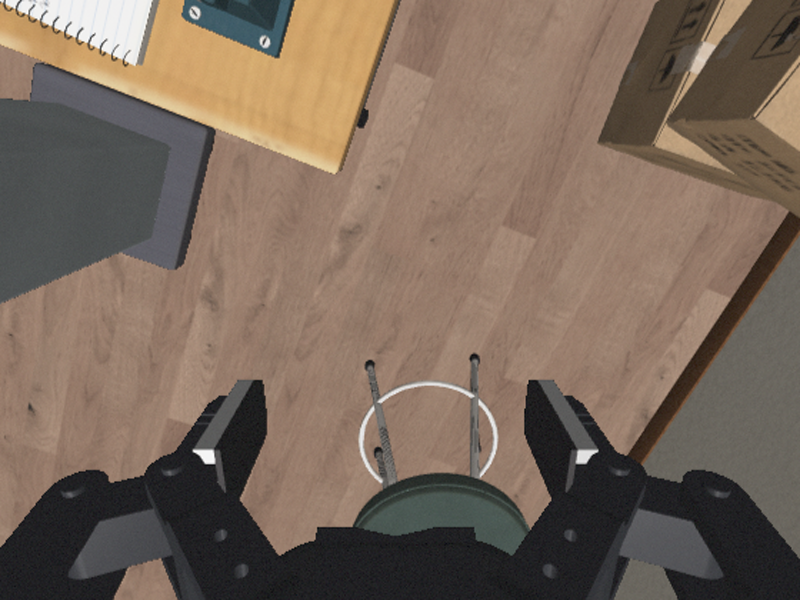

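The move was refused because every row needs all the keys. The picture only shows floor under the start pose, with nothing of use.

```bash
python3 -m creep '[{"x":19,"y":-21,"z":0,"rx":0,"ry":0,"rz":0,"hand":85},{"x":39,"y":-41,"z":0,"rx":0,"ry":0,"rz":0,"hand":85},{"x":39,"y":-41,"z":0,"rx":0,"ry":0,"rz":0,"hand":85},{"x":39,"y":-41,"z":0,"rx":0,"ry":0,"rz":0,"hand":85},{"x":39,"y":-41,"z":0,"rx":0,"ry":0,"rz":0,"hand":85},{"x":39,"y":-41,"z":0,"rx":0,"ry":0,"rz":0,"hand":85},{"x":39,"y":-41,"z":0,"rx":0,"ry":0,"rz":0,"hand":85},{"x":39,"y":-41,"z":0,"rx":0,"ry":0,"rz":0,"hand":85},{"x":39,"y":-41,"z":0,"rx":0,"ry":0,"rz":0,"hand":85},{"x":39,"y":-41,"z":0,"rx":0,"ry":0,"rz":0,"hand":85},{"x":19,"y":-20,"z":0,"rx":0,"ry":0,"rz":0,"hand":85},{"x":0,"y":0,"z":0,"rx":0,"ry":0,"rz":0.15,"hand":85},{"x":0,"y":0,"z":0,"rx":0,"ry":0,"rz":0.15,"hand":85},{"x":0,"y":0,"z":0,"rx":0,"ry":0,"rz":0.15,"hand":85},{"x":0,"y":0,"z":0,"rx":0,"ry":0,"rz":0,"hand":85}]'
python3 - <<'E'
from h import *
print(st()[:2]); c=get_calibration("wrist"); np.save("w1.npy",c,allow_pickle=True)
cv2.imwrite("pics/w2.png",cv2.resize(grab_frame("wrist")[:,:,::-1],(800,600),interpolation=cv2.INTER_CUBIC))
E
```

```text
clock: 2.08
eef_pos: [440.1, -61.1, 231.2]
tcp_rot: [-3.142, 0.0, -0.082]
contact_force: [-0.2, 0.4, -0.3]
opening: 0.991
grasp_force: 0.0
(array([440.13660652, -61.13115203, 231.2375893 ]), array([-3.14154676e+00,  1.20980785e-04, -8.21329718e-02]))
```

View pics/w2.png

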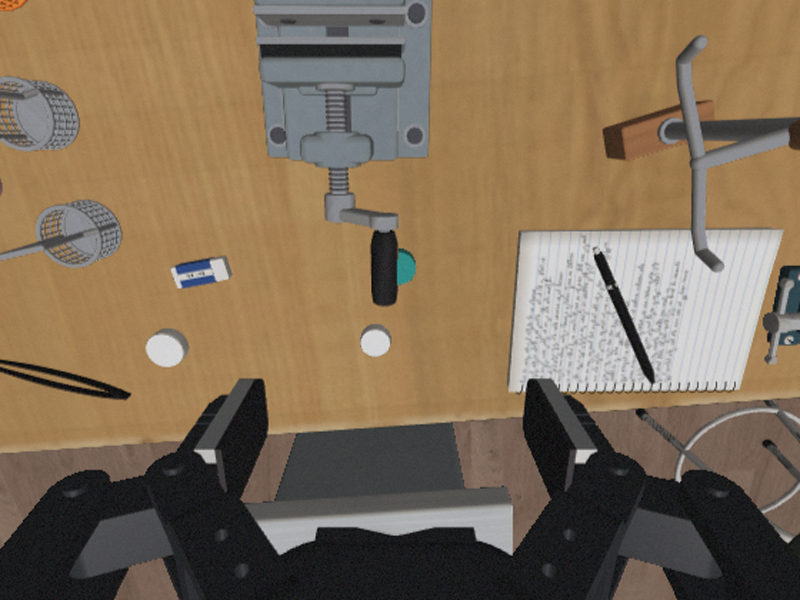

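Wrist view: the knob runs from (385,232) to (384,305). The screw centre line is at (338,110) to (339,180), the hub at (340,207). The flange's front corners are (268,157) and (429,156). The stand's foot is near (660,130), and it stands clear of the vice.

```bash
python3 - <<'E'
from h import *
c=np.load("w1.npy",allow_pickle=True).item()
s=560/800
def w(u,v,z): return ray("wrist",(u+.5)*s-.5,(v+.5)*s-.5,z,c)
sc=[w(338,110,72),w(339,180,72),w(340,207,72)]; print("screw",np.round(sc,1))
fl=[w(268,157,8),w(429,156,8)]; print("flange",np.round(fl,1), np.linalg.norm(fl[0]-fl[1]))
d=fl[0]-fl[1]; print("yaw",np.degrees(np.arctan2(d[1],d[0]))-90)
jf=[w(258,57,88),w(403,57,88)];print("jaw back edge?",np.round(jf,1))
nb=[w(300,150,86),w(372,150,86)]; print("nut",np.round(nb,1),np.mean(nb,0))
for z in (80,85,90,95,100,105,110):
    k=[w(385,232,z),w(384,305,z)]; m=np.mean(k,0); print(z,m.round(1),np.linalg.norm(k[0]-k[1]).round(1), np.degrees(np.arctan2((k[0]-k[1])[1],(k[0]-k[1])[0])))
E
```

```text
screw [[540.1 -34.   72. ]
 [498.1 -29.5  72. ]
 [480.8 -28.   72. ]]
flange [[514.4  31.2   8. ]
 [505.  -92.8   8. ]] 124.3719444139957
yaw -4.3232060730312725
jaw back edge? [[570.6   5.9  88. ]
 [564.  -75.8  88. ]]
nut [[518.8  -9.9  86. ]
 [515.3 -53.3  86. ]] [517.06986075 -31.59489911  86.        ]
80 [437.9 -53.9  80. ] 51.1 -5.851154402737912
85 [439.4 -54.1  85. ] 50.2 -5.851154402737911
90 [440.8 -54.3  90. ] 49.4 -5.851154402737911
95 [442.3 -54.6  95. ] 48.5 -5.851154402737919
100 [443.8 -54.8 100. ] 47.6 -5.851154402737911
105 [445.2 -55.  105. ] 46.8 -5.851154402737918
110 [446.7 -55.3 110. ] 45.9 -5.851154402737917
```

```bash
python3 -m creep '[{"x":-2.6,"y":-6.5,"z":20,"rx":0,"ry":0,"rz":0,"hand":60},{"x":0,"y":0,"z":42,"rx":0,"ry":0,"rz":0,"hand":50},{"x":0,"y":0,"z":42,"rx":0,"ry":0,"rz":0,"hand":50},{"x":0,"y":0,"z":26,"rx":0,"ry":0,"rz":0,"hand":50},{"x":0,"y":0,"z":12,"rx":0,"ry":0,"rz":0,"hand":40},{"x":0,"y":0,"z":0,"rx":0,"ry":0,"rz":0,"hand":25},{"x":0,"y":0,"z":0,"rx":0,"ry":0,"rz":0,"hand":10},{"x":0,"y":0,"z":0,"rx":0,"ry":0,"rz":0,"hand":10},{"x":0,"y":0,"z":0,"rx":0,"ry":0,"rz":0,"hand":10},{"x":0,"y":0,"z":0,"rx":0,"ry":0,"rz":0,"hand":10}]' 40
python3 - <<'E'
from h import *
cv2.imwrite("pics/w3.png",cv2.resize(np.hstack([grab_frame("wrist")[100:,100:460,::-1],grab_frame("scene")[150:290,240:370,::-1].repeat(2,0).repeat(2,1)[:280].copy() if 0 else cv2.resize(grab_frame("scene")[180:260,250:340,::-1],(360,320))]),(800,356)))
E
```

```text
clock: 3.38
eef_pos: [438.6, -54.4, 89.7]
tcp_rot: [-3.141, -0.001, -0.083]
contact_force: [-0.3, 4.5, 1.9]
opening: 0.182
grasp_force: 39.5
```

View pics/w3.png

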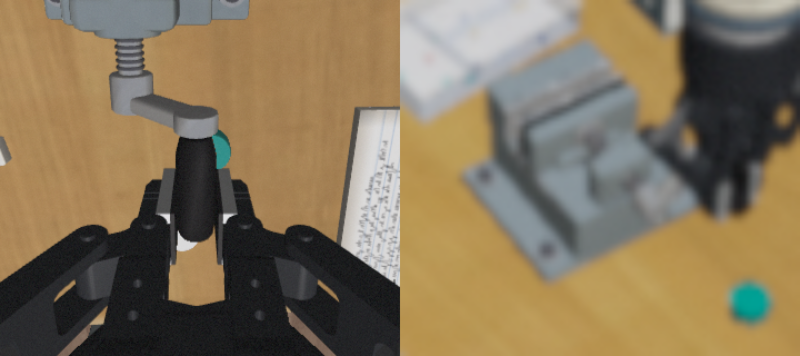

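The knob sits between the pads. I'll crank a quarter turn first and check the forces.

```bash
python3 -m creep '[{"x":-0.4,"y":-13.6,"z":-9.1,"rx":0,"ry":0,"rz":0,"hand":10},{"x":-0.4,"y":-16.1,"z":-3.2,"rx":0,"ry":0,"rz":0,"hand":10},{"x":-0.4,"y":-16.1,"z":3.2,"rx":0,"ry":0,"rz":0,"hand":10},{"x":-0.4,"y":-13.6,"z":9.1,"rx":0,"ry":0,"rz":0,"hand":10}]'
python3 -m creep '[{"x":-0.4,"y":-9.1,"z":13.6,"rx":0,"ry":0,"rz":0,"hand":10},{"x":-0.4,"y":-3.2,"z":16.1,"rx":0,"ry":0,"rz":0,"hand":10},{"x":0,"y":0,"z":0,"rx":0,"ry":0,"rz":0,"hand":10}]'
```

```text
clock: 3.98
eef_pos: [442.0, 5.2, 90.2]
tcp_rot: [3.141, -0.001, -0.083]
contact_force: [-1.0, -2.6, 3.7]
opening: 0.181
grasp_force: 40.1
clock: 4.35
eef_pos: [442.2, 17.4, 59.3]
tcp_rot: [3.141, -0.0, -0.083]
contact_force: [2.6, 2.6, -5.8]
opening: 0.178
grasp_force: 39.2
```

```bash
python3 -m creep '[{"x":-0.4,"y":3.2,"z":16.1,"rx":0,"ry":0,"rz":0,"hand":10},{"x":-0.4,"y":9.1,"z":13.6,"rx":0,"ry":0,"rz":0,"hand":10},{"x":-0.4,"y":13.6,"z":9.1,"rx":0,"ry":0,"rz":0,"hand":10},{"x":-0.4,"y":16.1,"z":3.2,"rx":0,"ry":0,"rz":0,"hand":10},{"x":0,"y":0,"z":0,"rx":0,"ry":0,"rz":0,"hand":10}]'
python3 -m creep '[{"x":-0.3,"y":16.1,"z":-3.2,"rx":0,"ry":0,"rz":0,"hand":10},{"x":-0.4,"y":13.6,"z":-9.1,"rx":0,"ry":0,"rz":0,"hand":10},{"x":-0.3,"y":9.1,"z":-13.6,"rx":0,"ry":0,"rz":0,"hand":10},{"x":-0.4,"y":3.2,"z":-16.1,"rx":0,"ry":0,"rz":0,"hand":10},{"x":-0.4,"y":-3.2,"z":-16.1,"rx":0,"ry":0,"rz":0,"hand":10},{"x":-0.4,"y":-9.1,"z":-13.6,"rx":0,"ry":0,"rz":0,"hand":10},{"x":0,"y":0,"z":0,"rx":0,"ry":0,"rz":0,"hand":10}]'
```

```text
clock: 4.97
eef_pos: [437.2, -25.8, 18.2]
tcp_rot: [3.141, -0.001, -0.084]
contact_force: [0.8, -3.3, 4.2]
opening: 0.179
grasp_force: 40.2
clock: 5.85
eef_pos: [432.6, -53.7, 90.4]
tcp_rot: [-3.141, -0.002, -0.084]
contact_force: [2.8, 7.3, -1.5]
opening: 0.177
grasp_force: 40.6
```

One full turn done with only small forces. Three more to go.

```bash
python3 -m creep '[{"x":-0.4,"y":-13.6,"z":-9.1,"rx":0,"ry":0,"rz":0,"hand":10},{"x":-0.4,"y":-16.1,"z":-3.2,"rx":0,"ry":0,"rz":0,"hand":10},{"x":-0.4,"y":-16.1,"z":3.2,"rx":0,"ry":0,"rz":0,"hand":10},{"x":-0.3,"y":-13.6,"z":9.1,"rx":0,"ry":0,"rz":0,"hand":10},{"x":-0.4,"y":-9.1,"z":13.6,"rx":0,"ry":0,"rz":0,"hand":10},{"x":-0.4,"y":-3.2,"z":16.1,"rx":0,"ry":0,"rz":0,"hand":10},{"x":-0.4,"y":3.2,"z":16.1,"rx":0,"ry":0,"rz":0,"hand":10},{"x":-0.3,"y":9.1,"z":13.6,"rx":0,"ry":0,"rz":0,"hand":10},{"x":-0.4,"y":13.6,"z":9.1,"rx":0,"ry":0,"rz":0,"hand":10},{"x":-0.4,"y":16.1,"z":3.2,"rx":0,"ry":0,"rz":0,"hand":10},{"x":-0.4,"y":16.1,"z":-3.2,"rx":0,"ry":0,"rz":0,"hand":10},{"x":-0.3,"y":13.6,"z":-9.1,"rx":0,"ry":0,"rz":0,"hand":10},{"x":-0.4,"y":9.1,"z":-13.6,"rx":0,"ry":0,"rz":0,"hand":10},{"x":-0.4,"y":3.2,"z":-16.1,"rx":0,"ry":0,"rz":0,"hand":10},{"x":-0.4,"y":-3.2,"z":-16.1,"rx":0,"ry":0,"rz":0,"hand":10},{"x":-0.3,"y":-9.1,"z":-13.6,"rx":0,"ry":0,"rz":0,"hand":10}]'
python3 -m creep '[{"x":-0.4,"y":-13.6,"z":-9.1,"rx":0,"ry":0,"rz":0,"hand":10},{"x":-0.4,"y":-16.1,"z":-3.2,"rx":0,"ry":0,"rz":0,"hand":10},{"x":-0.4,"y":-16.1,"z":3.2,"rx":0,"ry":0,"rz":0,"hand":10},{"x":-0.3,"y":-13.6,"z":9.1,"rx":0,"ry":0,"rz":0,"hand":10},{"x":-0.4,"y":-9.1,"z":13.6,"rx":0,"ry":0,"rz":0,"hand":10},{"x":-0.4,"y":-3.2,"z":16.1,"rx":0,"ry":0,"rz":0,"hand":10},{"x":-0.4,"y":3.2,"z":16.1,"rx":0,"ry":0,"rz":0,"hand":10},{"x":-0.3,"y":9.1,"z":13.6,"rx":0,"ry":0,"rz":0,"hand":10},{"x":-0.4,"y":13.6,"z":9.1,"rx":0,"ry":0,"rz":0,"hand":10},{"x":-0.4,"y":16.1,"z":3.2,"rx":0,"ry":0,"rz":0,"hand":10},{"x":-0.4,"y":16.1,"z":-3.2,"rx":0,"ry":0,"rz":0,"hand":10},{"x":-0.3,"y":13.6,"z":-9.1,"rx":0,"ry":0,"rz":0,"hand":10},{"x":-0.4,"y":9.1,"z":-13.6,"rx":0,"ry":0,"rz":0,"hand":10},{"x":-0.4,"y":3.2,"z":-16.1,"rx":0,"ry":0,"rz":0,"hand":10},{"x":-0.4,"y":-3.2,"z":-16.1,"rx":0,"ry":0,"rz":0,"hand":10},{"x":-0.3,"y":-9.1,"z":-13.6,"rx":0,"ry":0,"rz":0,"hand":10}]'
python3 -m creep '[{"x":-0.4,"y":-13.6,"z":-9.1,"rx":0,"ry":0,"rz":0,"hand":10},{"x":-0.4,"y":-16.1,"z":-3.2,"rx":0,"ry":0,"rz":0,"hand":10},{"x":-0.4,"y":-16.1,"z":3.2,"rx":0,"ry":0,"rz":0,"hand":10},{"x":-0.3,"y":-13.6,"z":9.1,"rx":0,"ry":0,"rz":0,"hand":10},{"x":-0.4,"y":-9.1,"z":13.6,"rx":0,"ry":0,"rz":0,"hand":10},{"x":-0.4,"y":-3.2,"z":16.1,"rx":0,"ry":0,"rz":0,"hand":10},{"x":-0.4,"y":3.2,"z":16.1,"rx":0,"ry":0,"rz":0,"hand":10},{"x":-0.3,"y":9.1,"z":13.6,"rx":0,"ry":0,"rz":0,"hand":10},{"x":-0.4,"y":13.6,"z":9.1,"rx":0,"ry":0,"rz":0,"hand":10},{"x":-0.4,"y":16.1,"z":3.2,"rx":0,"ry":0,"rz":0,"hand":10},{"x":-0.4,"y":16.1,"z":-3.2,"rx":0,"ry":0,"rz":0,"hand":10},{"x":-0.3,"y":13.6,"z":-9.1,"rx":0,"ry":0,"rz":0,"hand":10},{"x":-0.4,"y":9.1,"z":-13.6,"rx":0,"ry":0,"rz":0,"hand":10},{"x":-0.4,"y":3.2,"z":-16.1,"rx":0,"ry":0,"rz":0,"hand":10},{"x":-0.4,"y":-3.2,"z":-16.1,"rx":0,"ry":0,"rz":0,"hand":10},{"x":-0.3,"y":-9.1,"z":-13.6,"rx":0,"ry":0,"rz":0,"hand":10},{"x":0,"y":0,"z":0,"rx":0,"ry":0,"rz":0,"hand":10}]'
```

```text
clock: 7.85
eef_pos: [426.6, -54.2, 89.7]
tcp_rot: [-3.142, -0.002, -0.084]
contact_force: [8.8, 4.5, -12.4]
opening: 0.178
grasp_force: 39.5
clock: 9.85
eef_pos: [420.6, -53.7, 89.8]
tcp_rot: [-3.142, -0.002, -0.084]
contact_force: [10.0, 4.7, -13.2]
opening: 0.176
grasp_force: 39.7
clock: 11.98
eef_pos: [414.6, -52.4, 90.0]
tcp_rot: [-3.141, -0.002, -0.084]
contact_force: [3.8, 6.1, -0.5]
opening: 0.181
grasp_force: 41.1
```

Vice now open to about 35 mm. I'll release, rise and go over the stand with the fingers set to close along its x.

```bash
python3 -m creep '[{"x":0,"y":0,"z":0,"rx":0,"ry":0,"rz":0,"hand":50},{"x":0,"y":0,"z":0,"rx":0,"ry":0,"rz":0,"hand":50},{"x":0,"y":0,"z":-30,"rx":0,"ry":0,"rz":0,"hand":50},{"x":0,"y":0,"z":-60,"rx":0,"ry":0,"rz":0,"hand":50},{"x":0,"y":0,"z":-60,"rx":0,"ry":0,"rz":0,"hand":50},{"x":0,"y":0,"z":-60,"rx":0,"ry":0,"rz":0,"hand":50},{"x":22.5,"y":40,"z":0,"rx":0,"ry":0,"rz":0,"hand":50},{"x":22.5,"y":40,"z":0,"rx":0,"ry":0,"rz":0,"hand":50},{"x":22.5,"y":40,"z":0,"rx":0,"ry":0,"rz":0,"hand":50},{"x":22.5,"y":40,"z":0,"rx":0,"ry":0,"rz":0,"hand":50},{"x":22.5,"y":40,"z":0,"rx":0,"ry":0,"rz":0,"hand":50}]'
python3 -m creep '[{"x":0,"y":0,"z":0,"rx":0,"ry":0,"rz":-0.17,"hand":50},{"x":0,"y":0,"z":0,"rx":0,"ry":0,"rz":-0.17,"hand":50},{"x":0,"y":0,"z":0,"rx":0,"ry":0,"rz":-0.17,"hand":50},{"x":0,"y":0,"z":0,"rx":0,"ry":0,"rz":-0.17,"hand":50},{"x":0,"y":0,"z":0,"rx":0,"ry":0,"rz":-0.17,"hand":50},{"x":0,"y":0,"z":0,"rx":0,"ry":0,"rz":-0.17,"hand":50},{"x":0,"y":0,"z":0,"rx":0,"ry":0,"rz":-0.17,"hand":50},{"x":0,"y":0,"z":0,"rx":0,"ry":0,"rz":-0.17,"hand":50},{"x":0,"y":0,"z":0,"rx":0,"ry":0,"rz":-0.17,"hand":50},{"x":0,"y":0,"z":0,"rx":0,"ry":0,"rz":-0.17,"hand":50},{"x":0,"y":0,"z":0,"rx":0,"ry":0,"rz":-0.155,"hand":50},{"x":0,"y":0,"z":0,"rx":0,"ry":0,"rz":0,"hand":50}]'
python3 - <<'E'
from h import *
print(st()[:2]); c=get_calibration("wrist"); np.save("w4.npy",c,allow_pickle=True)
im=grab_frame("wrist"); cv2.imwrite("pics/w4.png",cv2.resize(im[:,:,::-1],(800,600),interpolation=cv2.INTER_CUBIC))
E
```

```text
clock: 13.35
eef_pos: [509.1, -262.9, 298.7]
tcp_rot: [-3.141, 0.002, -0.084]
contact_force: [0.7, -0.1, 0.1]
opening: 0.586
grasp_force: 0.0
clock: 14.85
eef_pos: [508.8, -261.3, 298.8]
tcp_rot: [-3.14, -0.001, 1.77]
contact_force: [-0.2, -0.3, 0.6]
opening: 0.589
grasp_force: 0.0
(array([ 508.7873753 , -261.34724794,  298.75670793]), array([-3.14016102e+00, -7.33808967e-04,  1.77037238e+00]))
```

View pics/w4.png

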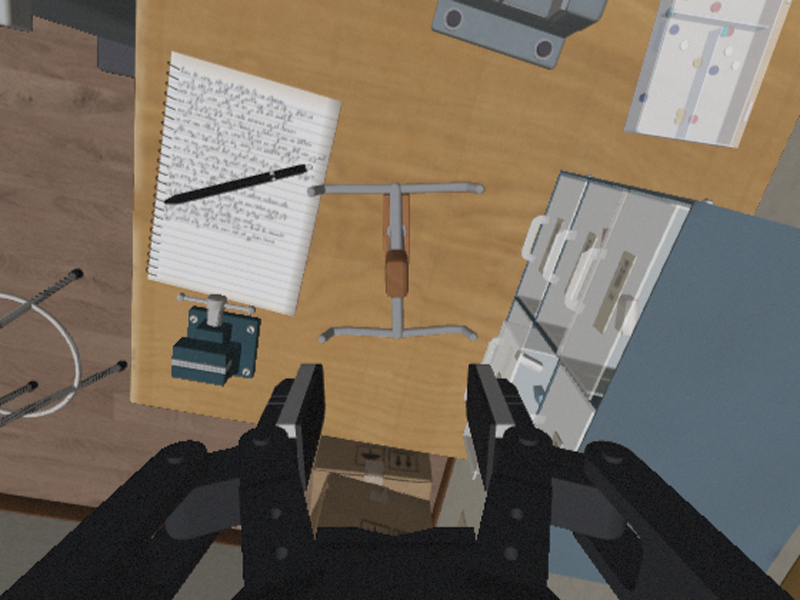

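Stand seen from above: hook tips at (312,190), (482,188), (323,338) and (473,337). The crossbar ends are at (396,187) and (398,333), and the wooden grip at (397,273). I'll fit the pose.

```bash
python3 - <<'E'
from h import *
from scipy.optimize import least_squares
c=np.load("w4.npy",allow_pickle=True).item(); s=.7
px=np.array([(312,190),(482,188),(323,338),(473,337),(396,187),(398,333)])*s
# tool x ~ +stand y; image right = -tool y... tool y=(sin,-cos)yaw -> +x ; image right = ?
L=np.array([(-52,50,155),(52,50,155),(-52,-50,155),(52,-50,155),(0,50,148),(0,-50,148)],float)
def P(q): 
    R=Ro.from_euler("z",q[2]).as_matrix(); return np.array([proj("wrist",R@l+[q[0],q[1],0],c) for l in L])
r=least_squares(lambda q:(P(q)-px).ravel(),[510,-260,.2]); print(r.x.round(2),np.degrees(r.x[2]),"\n",(P(r.x)-px).round(1))
R=Ro.from_euler("z",r.x[2]).as_matrix()
for l in [(7,12,183),(7,-12,183),(-7,-12,183),(-7,12,183),(0,0,183)]: print(l,(proj("wrist",R@np.array(l,float)+[r.x[0],r.x[1],0],c)/s).round(0))
p,e,Rt=st(); print("tool shift to z=155", Rt.inv().apply(np.array([r.x[0],r.x[1],155])-p).round(1), "dyaw",r.x[2]+np.pi/2-e[2])
E
```

```text
[ 5.1039e+02 -2.6040e+02  2.1000e-01] 12.068554850512777 
 [[ 0.5  0.2]
 [-0.9  0.3]
 [-0.2 -0.5]
 [ 0.3 -0.7]
 [ 0.4  0.7]
 [-0.1 -0.4]]
(7, 12, 183) [409. 261.]
(7, -12, 183) [409. 299.]
(-7, -12, 183) [386. 299.]
(-7, 12, 183) [385. 261.]
(0, 0, 183) [398. 280.]
tool shift to z=155 [  0.5   1.8 143.8] dyaw 0.013357810463978215
```

```bash
python3 -m creep '[{"x":0.5,"y":1.8,"z":20,"rx":0,"ry":0,"rz":-0.013,"hand":50},{"x":0,"y":0,"z":50,"rx":0,"ry":0,"rz":0,"hand":50},{"x":0,"y":0,"z":50,"rx":0,"ry":0,"rz":0,"hand":40},{"x":0,"y":0,"z":22.5,"rx":0,"ry":0,"rz":0,"hand":40},{"x":0,"y":0,"z":0,"rx":0,"ry":0,"rz":0,"hand":30},{"x":0,"y":0,"z":0,"rx":0,"ry":0,"rz":0,"hand":8},{"x":0,"y":0,"z":0,"rx":0,"ry":0,"rz":0,"hand":8},{"x":0,"y":0,"z":0,"rx":0,"ry":0,"rz":0,"hand":8},{"x":0,"y":0,"z":0,"rx":0,"ry":0,"rz":0,"hand":8},{"x":0,"y":0,"z":0,"rx":0,"ry":0,"rz":0,"hand":8}]' 60
python3 -m creep '[{"x":0,"y":0,"z":-5,"rx":0,"ry":0,"rz":0,"hand":8},{"x":0,"y":0,"z":-10,"rx":0,"ry":0,"rz":0,"hand":8},{"x":0,"y":0,"z":-30,"rx":0,"ry":0,"rz":0,"hand":8},{"x":0,"y":0,"z":-40,"rx":0,"ry":0,"rz":0,"hand":8},{"x":0,"y":0,"z":-35,"rx":0,"ry":0,"rz":0,"hand":8},{"x":0,"y":0,"z":0,"rx":0,"ry":0,"rz":0,"hand":8}]' 60
```

```text
clock: 16.15
eef_pos: [511.8, -260.6, 157.8]
tcp_rot: [3.14, 0.001, 1.785]
contact_force: [-0.2, 0.4, 6.6]
opening: 0.153
grasp_force: 61.8
clock: 16.9
eef_pos: [512.7, -261.0, 279.9]
tcp_rot: [3.137, 0.004, 1.785]
contact_force: [-0.6, -0.5, -4.1]
opening: 0.15
grasp_force: 60.4
```

```bash
python3 -m creep '[{"x":20.5,"y":11.3,"z":0,"rx":0,"ry":0,"rz":0,"hand":8},{"x":41,"y":22.7,"z":0,"rx":0,"ry":0,"rz":0,"hand":8},{"x":41,"y":22.7,"z":0,"rx":0,"ry":0,"rz":0,"hand":8},{"x":41,"y":22.7,"z":0,"rx":0,"ry":0,"rz":0,"hand":8},{"x":41,"y":22.7,"z":0,"rx":0,"ry":0,"rz":0,"hand":8},{"x":20.5,"y":11.3,"z":0,"rx":0,"ry":0,"rz":0,"hand":8},{"x":0,"y":0,"z":0,"rx":0,"ry":0,"rz":0.1,"hand":8},{"x":0,"y":0,"z":0,"rx":0,"ry":0,"rz":0.1,"hand":8},{"x":0,"y":0,"z":0,"rx":0,"ry":0,"rz":0.1,"hand":8},{"x":0,"y":0,"z":0,"rx":0,"ry":0,"rz":0,"hand":8},{"x":0,"y":0,"z":0,"rx":0,"ry":0,"rz":0,"hand":8}]'
python3 - <<'E'
from h import *
print(st()[:2])
c=np.load("w1.npy",allow_pickle=True).item()
R=Ro.from_euler("z",np.radians(-4.8)).as_matrix(); o=np.array([565.5,-35.4,0])
V=lambda a:R@np.array(a,float)+o
for n,l in dict(fixL=(30,42,88),fixR=(30,-42,88),movL=(18.7,42,88),movR=(18.7,-42,88),flL=(-56,62,8),flR=(-56,-62,8)).items(): print(n,(proj("wrist",V(l),c)/.7).round(0))
cw=get_calibration("wrist"); 
a=cv2.resize(grab_frame("wrist")[:,:,::-1],(560,420)); sc=grab_frame("scene")[110:250,240:400,::-1]; 
print([ (proj("scene",V(l))).round(1) for l in ((30,42,88),(30,-42,88),(14.5,0,115))])
cv2.imwrite("pics/w5.png",np.hstack([a[:, 100:480],cv2.resize(sc,(420,420*140//160)).copy() if 0 else cv2.resize(sc,(420,420))]))
E
```

```text
clock: 18.27
eef_pos: [578.0, -35.9, 275.9]
tcp_rot: [-3.14, 0.0, 1.487]
contact_force: [-0.7, -0.4, -3.0]
opening: 0.151
grasp_force: 60.5
(array([578.03712154, -35.87467294, 275.90162273]), array([-3.14023249e+00,  1.58529145e-05,  1.48692622e+00]))
fixL [252.  -1.]
fixR [406.  -1.]
movL [254.  23.]
movR [406.  23.]
flL [268. 156.]
flR [428. 156.]
[array([272.3, 202.5]), array([296.2, 191.6]), array([287.2, 193.6])]
```

View pics/w5.png

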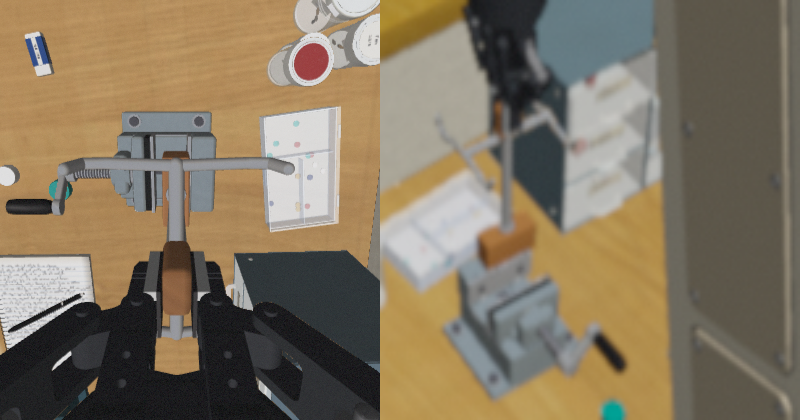

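```bash
python3 - <<'E'
from h import *
R=Ro.from_euler("z",np.radians(-4.8)).as_matrix(); o=np.array([565.5,-35.4,0])
V=lambda a:R@np.array(a,float)+o
c=get_calibration("wrist")
for n,l in dict(fixL=(30,42,88),fixR=(30,-42,88),movL=(-5.3,42,88),movR=(-5.3,-42,88),fl1=(56,62,8),fl2=(-56,62,8),bar=(12,50,266),ft1=(0,32,153),ft2=(24,32,153)).items(): print(n,(proj("wrist",V(l),c)-[100,0]).round(0))
im=grab_frame("wrist")[90:230,190:340,::-1]; cv2.imwrite("pics/w6.png",cv2.resize(im,(642,600),interpolation=cv2.INTER_CUBIC))
E
```

```text
fixL [193. 136.]
fixR [192. 213.]
movL [159. 136.]
movR [160. 213.]
fl1 [211. 112.]
fl2 [121. 112.]
bar [174. 167.]
ft1 [161. 159.]
ft2 [189. 159.]
```

View pics/w6.png

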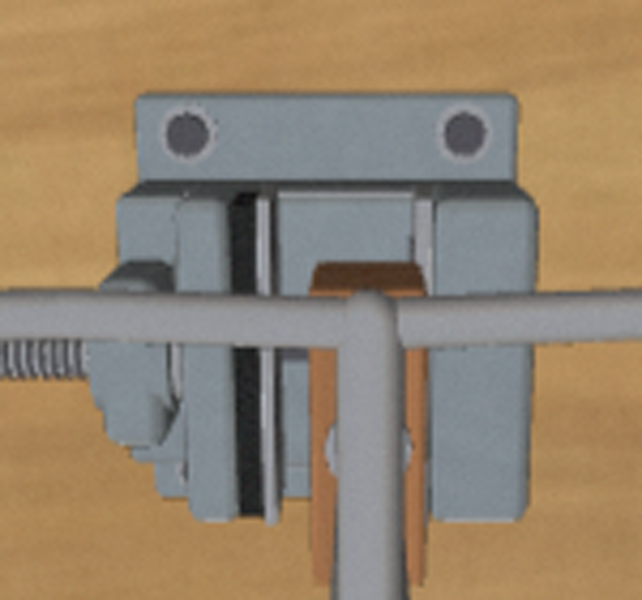

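The crop shows the foot (x 310–428) between the moving plate (~275) and the fixed face (~433 or 413). I'll centre it 3 mm back and lower it, checking force.

```bash
python3 -m creep '[{"x":0,"y":-3,"z":5,"rx":0,"ry":0,"rz":0,"hand":8},{"x":0,"y":0,"z":20,"rx":0,"ry":0,"rz":0,"hand":8},{"x":0,"y":0,"z":12,"rx":0,"ry":0,"rz":0,"hand":8},{"x":0,"y":0,"z":0,"rx":0,"ry":0,"rz":0,"hand":8}]'
python3 -m creep '[{"x":0,"y":0,"z":8,"rx":0,"ry":0,"rz":0,"hand":8},{"x":0,"y":0,"z":8,"rx":0,"ry":0,"rz":0,"hand":8},{"x":0,"y":0,"z":7,"rx":0,"ry":0,"rz":0,"hand":8},{"x":0,"y":0,"z":0,"rx":0,"ry":0,"rz":0,"hand":8}]'
python3 -m creep '[{"x":0,"y":0,"z":2,"rx":0,"ry":0,"rz":0,"hand":8},{"x":0,"y":0,"z":2,"rx":0,"ry":0,"rz":0,"hand":8},{"x":0,"y":0,"z":0,"rx":0,"ry":0,"rz":0,"hand":8}]'
```

```text
clock: 18.92
eef_pos: [574.7, -35.6, 238.7]
tcp_rot: [-3.139, 0.0, 1.485]
contact_force: [0.2, -0.7, -3.1]
opening: 0.153
grasp_force: 60.4
clock: 19.42
eef_pos: [575.1, -35.6, 216.1]
tcp_rot: [-3.14, 0.0, 1.485]
contact_force: [0.8, -1.0, -3.5]
opening: 0.151
grasp_force: 60.4
clock: 19.8
eef_pos: [575.5, -35.6, 212.7]
tcp_rot: [-3.142, -0.0, 1.485]
contact_force: [-0.1, -0.1, -3.6]
opening: 0.153
grasp_force: 60.5
```

```bash
python3 -m creep '[{"x":0,"y":0,"z":2,"rx":0,"ry":0,"rz":0,"hand":8},{"x":0,"y":0,"z":1,"rx":0,"ry":0,"rz":0,"hand":8},{"x":0,"y":0,"z":0,"rx":0,"ry":0,"rz":0,"hand":8}]'
python3 -m creep '[{"x":0,"y":0,"z":1,"rx":0,"ry":0,"rz":0,"hand":8},{"x":0,"y":0,"z":0.5,"rx":0,"ry":0,"rz":0,"hand":8},{"x":0,"y":0,"z":0,"rx":0,"ry":0,"rz":0,"hand":8}]'
python3 -m creep '[{"x":0,"y":0,"z":1,"rx":0,"ry":0,"rz":0,"hand":8},{"x":0,"y":0,"z":0,"rx":0,"ry":0,"rz":0,"hand":8}]'
```

```text
clock: 20.18
eef_pos: [575.4, -35.6, 209.7]
tcp_rot: [-3.141, -0.0, 1.485]
contact_force: [0.5, -0.0, -2.7]
opening: 0.15
grasp_force: 60.4
clock: 20.55
eef_pos: [575.5, -35.7, 208.2]
tcp_rot: [-3.142, 0.0, 1.485]
contact_force: [-0.0, 0.2, -2.3]
opening: 0.151
grasp_force: 60.4
clock: 20.8
eef_pos: [575.8, -35.6, 207.8]
tcp_rot: [3.141, -0.0, 1.485]
contact_force: [0.1, 0.4, 1.5]
opening: 0.155
grasp_force: 61.3
```

```bash
python3 -m creep '[{"x":0,"y":0,"z":0,"rx":0,"ry":0,"rz":0,"hand":16},{"x":0,"y":0,"z":0,"rx":0,"ry":0,"rz":0,"hand":22},{"x":0,"y":0,"z":0,"rx":0,"ry":0,"rz":0,"hand":34},{"x":0,"y":0,"z":0,"rx":0,"ry":0,"rz":0,"hand":40},{"x":0,"y":0,"z":-10,"rx":0,"ry":0,"rz":0,"hand":40},{"x":0,"y":0,"z":-40,"rx":0,"ry":0,"rz":0,"hand":40},{"x":0,"y":0,"z":-50,"rx":0,"ry":0,"rz":0,"hand":40},{"x":0,"y":0,"z":0,"rx":0,"ry":0,"rz":0,"hand":50}]'
python3 - <<'E'
from h import *
R=Ro.from_euler("z",np.radians(-4.8)).as_matrix(); o=np.array([565.5,-35.4,0])
V=lambda a:R@np.array(a,float)+o
print(st()[:2]); c=get_calibration("wrist"); np.save("w7.npy",c,allow_pickle=True)
im=grab_frame("wrist"); cv2.imwrite("pics/w7.png",cv2.resize(im[0:300,60:460,::-1],(800,600),interpolation=cv2.INTER_CUBIC))
for n,l in dict(fixL=(30,42,88),fixR=(30,-42,88),fix50=(30,42,50),movL=(-5.3,42,88),movR=(-5.3,-42,88),mov50=(-5.3,42,50),ft1=(-2.5,32,84),ft2=(21.5,32,84),tab=(9.5,0,233),tip1=(-42.5,50,208),tip2=(61.5,50,208),tip3=(-42.5,-50,208),tip4=(61.5,-50,208)).items(): print(n,((proj("wrist",V(l),c)-[60,0])*2).round(0))
E
```

```text
clock: 21.8
eef_pos: [577.8, -35.8, 312.3]
tcp_rot: [3.133, -0.0, 1.485]
contact_force: [0.7, 1.0, -0.2]
opening: 0.588
grasp_force: 0.0
(array([577.81784483, -35.7832662 , 312.34588803]), array([ 3.13343643e+00, -2.05349653e-04,  1.48478829e+00]))
fixL [460. 265.]
fixR [458. 405.]
fix50 [457. 258.]
movL [398. 265.]
movR [400. 405.]
mov50 [400. 258.]
ft1 [403. 282.]
ft2 [445. 282.]
tab [423. 426.]
tip1 [287. 281.]
tip2 [557. 280.]
tip3 [304. 513.]
tip4 [543. 512.]
```

View pics/w7.png

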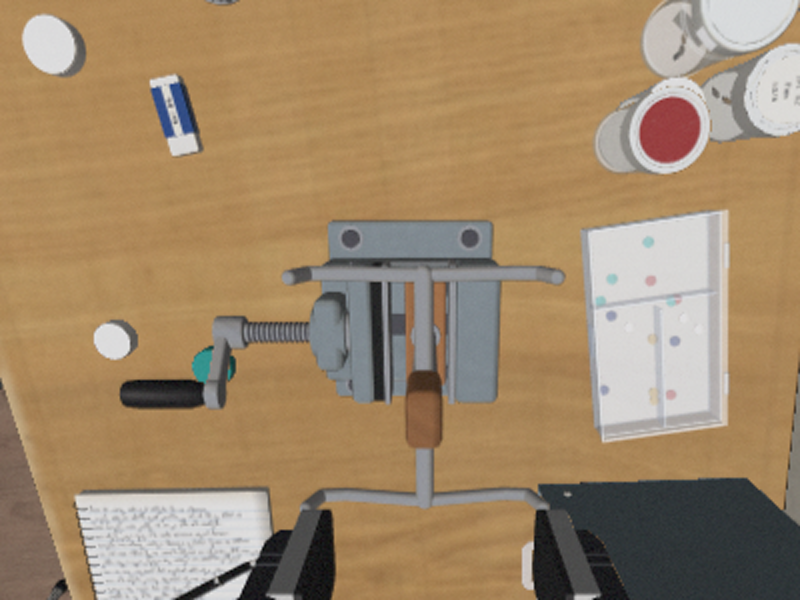

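The stand stands square between the jaws: foot x 403–447, moving plate ~390, fixed face ~457, tab at (424,410). Back to the knob.

```bash
python3 -m creep '[{"x":-7.6,"y":-40.3,"z":0,"rx":0,"ry":0,"rz":0,"hand":50},{"x":-7.6,"y":-40.3,"z":0,"rx":0,"ry":0,"rz":0,"hand":50},{"x":-7.6,"y":-40.3,"z":0,"rx":0,"ry":0,"rz":0,"hand":50},{"x":-7.7,"y":-40.3,"z":0,"rx":0,"ry":0,"rz":0,"hand":50},{"x":0,"y":0,"z":0,"rx":0,"ry":0,"rz":0.174,"hand":50},{"x":0,"y":0,"z":0,"rx":0,"ry":0,"rz":0.174,"hand":50},{"x":0,"y":0,"z":0,"rx":0,"ry":0,"rz":0.174,"hand":50},{"x":0,"y":0,"z":0,"rx":0,"ry":0,"rz":0.174,"hand":50},{"x":0,"y":0,"z":0,"rx":0,"ry":0,"rz":0.174,"hand":50},{"x":0,"y":0,"z":0,"rx":0,"ry":0,"rz":0.174,"hand":50},{"x":0,"y":0,"z":0,"rx":0,"ry":0,"rz":0.174,"hand":50},{"x":0,"y":0,"z":0,"rx":0,"ry":0,"rz":0.174,"hand":50},{"x":0,"y":0,"z":0,"rx":0,"ry":0,"rz":0.177,"hand":50},{"x":0,"y":0,"z":40,"rx":0,"ry":0,"rz":0,"hand":50},{"x":0,"y":0,"z":50,"rx":0,"ry":0,"rz":0,"hand":50},{"x":0,"y":0,"z":30,"rx":0,"ry":0,"rz":0,"hand":50},{"x":0,"y":0,"z":0,"rx":0,"ry":0,"rz":0,"hand":50}]'; python3 -c "
from h import *
go(414.8,-52.2,90)"
```

```text
clock: 23.98
eef_pos: [409.9, -51.9, 185.0]
tcp_rot: [-3.141, 0.006, -0.084]
contact_force: [0.0, -0.1, -0.0]
opening: 0.587
grasp_force: 0.0
shift tool [ 5.5 -0.  94.9] from [409.9 -51.9 185. ] [-3.141  0.006 -0.084]
```

```bash
python3 -m creep '[{"x":5.5,"y":0,"z":20,"rx":0,"ry":0,"rz":0,"hand":50},{"x":0,"y":0,"z":45,"rx":0,"ry":0,"rz":0,"hand":45},{"x":0,"y":0,"z":30,"rx":0,"ry":0,"rz":0,"hand":40},{"x":0,"y":0,"z":0,"rx":0,"ry":0,"rz":0,"hand":10},{"x":0,"y":0,"z":0,"rx":0,"ry":0,"rz":0,"hand":10},{"x":0,"y":0,"z":0,"rx":0,"ry":0,"rz":0,"hand":10},{"x":0,"y":0,"z":0,"rx":0,"ry":0,"rz":0,"hand":10},{"x":0,"y":0,"z":0,"rx":0,"ry":0,"rz":0,"hand":10}]' 40
python3 -m creep '[{"x":0.4,"y":9.1,"z":13.6,"rx":0,"ry":0,"rz":0,"hand":10},{"x":0.4,"y":3.2,"z":16.1,"rx":0,"ry":0,"rz":0,"hand":10},{"x":0.4,"y":-3.2,"z":16.1,"rx":0,"ry":0,"rz":0,"hand":10},{"x":0.3,"y":-9.1,"z":13.6,"rx":0,"ry":0,"rz":0,"hand":10},{"x":0.4,"y":-13.6,"z":9.1,"rx":0,"ry":0,"rz":0,"hand":10},{"x":0.4,"y":-16.1,"z":3.2,"rx":0,"ry":0,"rz":0,"hand":10},{"x":0,"y":0,"z":0,"rx":0,"ry":0,"rz":0,"hand":10}]'
```

```text
clock: 24.98
eef_pos: [417.8, -52.5, 92.8]
tcp_rot: [-3.141, -0.0, -0.084]
contact_force: [-3.4, 3.6, 0.7]
opening: 0.181
grasp_force: 40.0
clock: 25.85
eef_pos: [422.6, -22.7, 20.9]
tcp_rot: [3.141, 0.0, -0.083]
contact_force: [-4.4, 5.5, 5.2]
opening: 0.183
grasp_force: 40.3
```

```bash
python3 -m creep '[{"x":0.4,"y":-16.1,"z":-3.2,"rx":0,"ry":0,"rz":0,"hand":10},{"x":0.3,"y":-13.6,"z":-9.1,"rx":0,"ry":0,"rz":0,"hand":10},{"x":0.4,"y":-9.1,"z":-13.6,"rx":0,"ry":0,"rz":0,"hand":10},{"x":0.4,"y":-3.2,"z":-16.1,"rx":0,"ry":0,"rz":0,"hand":10},{"x":0.4,"y":3.2,"z":-16.1,"rx":0,"ry":0,"rz":0,"hand":10},{"x":0.3,"y":9.1,"z":-13.6,"rx":0,"ry":0,"rz":0,"hand":10},{"x":0.4,"y":13.6,"z":-9.1,"rx":0,"ry":0,"rz":0,"hand":10},{"x":0.4,"y":16.1,"z":-3.2,"rx":0,"ry":0,"rz":0,"hand":10},{"x":0.4,"y":16.1,"z":3.2,"rx":0,"ry":0,"rz":0,"hand":10},{"x":0.3,"y":13.6,"z":9.1,"rx":0,"ry":0,"rz":0,"hand":10},{"x":0,"y":0,"z":0,"rx":0,"ry":0,"rz":0,"hand":10}]'
python3 -m creep '[{"x":0.4,"y":9.1,"z":13.6,"rx":0,"ry":0,"rz":0,"hand":10},{"x":0.4,"y":3.2,"z":16.1,"rx":0,"ry":0,"rz":0,"hand":10},{"x":0.4,"y":-3.2,"z":16.1,"rx":0,"ry":0,"rz":0,"hand":10},{"x":0.3,"y":-9.1,"z":13.6,"rx":0,"ry":0,"rz":0,"hand":10},{"x":0.4,"y":-13.6,"z":9.1,"rx":0,"ry":0,"rz":0,"hand":10},{"x":0.4,"y":-16.1,"z":3.2,"rx":0,"ry":0,"rz":0,"hand":10},{"x":0.4,"y":-16.1,"z":-3.2,"rx":0,"ry":0,"rz":0,"hand":10},{"x":0.3,"y":-13.6,"z":-9.1,"rx":0,"ry":0,"rz":0,"hand":10},{"x":0.4,"y":-9.1,"z":-13.6,"rx":0,"ry":0,"rz":0,"hand":10},{"x":0.4,"y":-3.2,"z":-16.1,"rx":0,"ry":0,"rz":0,"hand":10},{"x":0.4,"y":3.2,"z":-16.1,"rx":0,"ry":0,"rz":0,"hand":10},{"x":0.3,"y":9.1,"z":-13.6,"rx":0,"ry":0,"rz":0,"hand":10},{"x":0.4,"y":13.6,"z":-9.1,"rx":0,"ry":0,"rz":0,"hand":10},{"x":0.4,"y":16.1,"z":-3.2,"rx":0,"ry":0,"rz":0,"hand":10}]'
python3 -m creep '[{"x":0.4,"y":16.1,"z":3.2,"rx":0,"ry":0,"rz":0,"hand":10},{"x":0.3,"y":13.6,"z":9.1,"rx":0,"ry":0,"rz":0,"hand":10}]'
python3 -m creep '[{"x":0.4,"y":9.1,"z":13.6,"rx":0,"ry":0,"rz":0,"hand":10},{"x":0.4,"y":3.2,"z":16.1,"rx":0,"ry":0,"rz":0,"hand":10}]'
```

```text
clock: 27.22
eef_pos: [423.7, -53.8, 92.4]
tcp_rot: [-3.141, -0.0, -0.086]
contact_force: [-1.4, 1.2, -9.0]
opening: 0.181
grasp_force: 39.7
clock: 28.98
eef_pos: [431.5, -24.2, 105.9]
tcp_rot: [-3.141, -0.001, -0.084]
contact_force: [-0.5, 5.4, -9.6]
opening: 0.175
grasp_force: 39.7
clock: 29.22
eef_pos: [429.8, -53.9, 93.2]
tcp_rot: [-3.141, -0.001, -0.085]
contact_force: [-0.4, 12.4, -4.4]
opening: 0.176
grasp_force: 40.4
clock: 29.48
eef_pos: [429.5, -66.3, 63.3]
tcp_rot: [-3.141, -0.001, -0.085]
contact_force: [-2.5, 12.2, 4.0]
opening: 0.184
grasp_force: 41.6
```

```bash
python3 -m creep '[{"x":0.4,"y":-3.2,"z":16.1,"rx":0,"ry":0,"rz":0,"hand":10},{"x":0.3,"y":-9.1,"z":13.6,"rx":0,"ry":0,"rz":0,"hand":10},{"x":0,"y":0,"z":0,"rx":0,"ry":0,"rz":0,"hand":10}]'
python3 -m creep '[{"x":0,"y":0,"z":0,"rx":0,"ry":0,"rz":0,"hand":50},{"x":0,"y":0,"z":0,"rx":0,"ry":0,"rz":0,"hand":50},{"x":-5,"y":0,"z":-10,"rx":0,"ry":0,"rz":0,"hand":50},{"x":-5,"y":0,"z":-60,"rx":0,"ry":0,"rz":0,"hand":50},{"x":-5,"y":0,"z":-60,"rx":0,"ry":0,"rz":0,"hand":50},{"x":0,"y":0,"z":-60,"rx":0,"ry":0,"rz":0,"hand":50},{"x":20,"y":0,"z":-60,"rx":0,"ry":0,"rz":0,"hand":50},{"x":50,"y":0,"z":-20,"rx":0,"ry":0,"rz":0,"hand":50},{"x":50,"y":-10,"z":0,"rx":0,"ry":0,"rz":0,"hand":50},{"x":10,"y":-9,"z":0,"rx":0,"ry":0,"rz":0,"hand":50},{"x":0,"y":0,"z":0,"rx":0,"ry":0,"rz":0,"hand":50}]'
python3 - <<'E'
from h import *
print(st()[:2]); c=get_calibration("wrist"); np.save("w8.npy",c,allow_pickle=True)
im=grab_frame("wrist"); cv2.imwrite("pics/w8raw.png",im[:,:,::-1]); t=grab_frame("top"); cv2.imwrite("pics/top8.png",t[:,:,::-1])
R=Ro.from_euler("z",np.radians(-4.8)).as_matrix(); o=np.array([565.5,-35.4,0])
V=lambda a:R@np.array(a,float)+o
for n,l in dict(fixL=(30,42,88),fixR=(30,-42,88),movL=(6,42,88),ft=(6,32,84),tab=(18,0,233)).items(): print(n,proj("wrist",V(l),c).round(0))
E
```

```text
clock: 29.85
eef_pos: [431.3, -53.5, 33.3]
tcp_rot: [-3.141, 0.0, -0.084]
contact_force: [-4.1, 7.1, -0.3]
opening: 0.179
grasp_force: 40.8
clock: 31.22
eef_pos: [546.5, -44.1, 302.0]
tcp_rot: [3.142, 0.001, -0.083]
contact_force: [-0.5, -0.6, -0.0]
opening: 0.585
grasp_force: 0.0
(array([546.49627162, -44.11769805, 302.01827113]), array([ 3.14157831e+00,  1.25135051e-03, -8.34938186e-02]))
fixL [229. 127.]
fixR [305. 127.]
movL [230. 149.]
ft [239. 149.]
tab [261. 167.]
```

```bash
python3 - <<'E'
import cv2,numpy as np
a=cv2.imread("pics/w8raw.png")[80:230,190:350]; b=cv2.imread("pics/top8.png")[160:245,165:245]
cv2.imwrite("pics/m8.png",np.hstack([cv2.resize(a,(480,450),interpolation=cv2.INTER_CUBIC),cv2.resize(b,(320,340),interpolation=cv2.INTER_CUBIC).copy() if 0 else cv2.copyMakeBorder(cv2.resize(b,(320,340),interpolation=cv2.INTER_CUBIC),0,110,0,0,cv2.BORDER_CONSTANT)]))
E
```

```text
(no output)
```

View pics/m8.png

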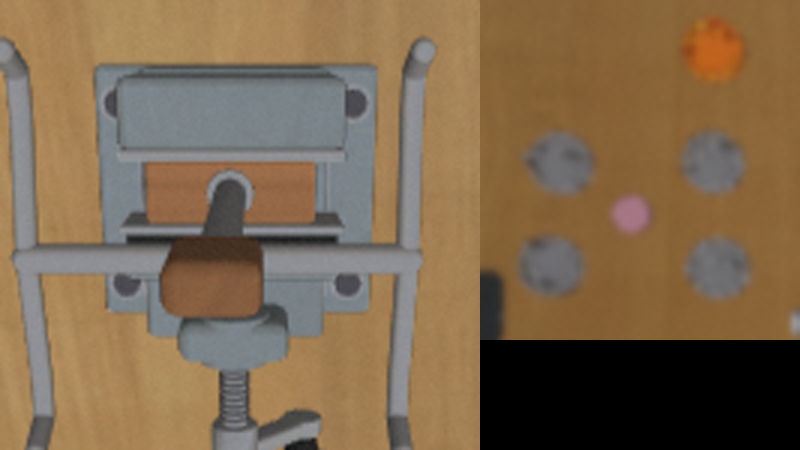

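The foot is clamped on both faces with no gap: fixed face at row 155, moving plate at row 220. It is centred: foot x 147–316 within jaws 118–347. The baskets haven't visibly moved. I'll go over them now.

```bash
python3 -m creep '[{"x":-11,"y":-24,"z":0,"rx":0,"ry":0,"rz":0,"hand":60},{"x":-21.8,"y":-49,"z":0,"rx":0,"ry":0,"rz":0,"hand":60},{"x":-21.8,"y":-49,"z":0,"rx":0,"ry":0,"rz":0,"hand":60},{"x":-21.8,"y":-49,"z":0,"rx":0,"ry":0,"rz":0,"hand":60},{"x":-21.8,"y":-49,"z":0,"rx":0,"ry":0,"rz":0,"hand":60},{"x":-21.8,"y":-49,"z":0,"rx":0,"ry":0,"rz":0,"hand":60},{"x":-10,"y":-25,"z":0,"rx":0,"ry":0,"rz":0,"hand":60},{"x":0,"y":0,"z":0,"rx":0,"ry":0,"rz":0,"hand":60}]'
python3 - <<'E'
from h import *
from scipy.optimize import least_squares
print(st()[:2]); cw=get_calibration("wrist"); np.save("w9.npy",cw,allow_pickle=True)
im=grab_frame("wrist"); cv2.imwrite("pics/w9raw.png",im[:,:,::-1]); cv2.imwrite("pics/w9.png",cv2.resize(im[:300,60:500,::-1],(800,545),interpolation=cv2.INTER_CUBIC))
c=np.load("w8.npy",allow_pickle=True).item()
px=np.array([(424,48),(22,259),(412,262),(5,45)])/3+[190,80]
L=np.array([(52,-50,155),(0,50,148),(0,-50,148),(52,50,155)],float)+[0,0,50]
def P(q): R=Ro.from_euler("z",q[2]).as_matrix(); return np.array([proj("wrist",R@l+[q[0],q[1],0],c) for l in L])
r=least_squares(lambda q:(P(q)-px).ravel(),[583,-36.6,-.083]); print(r.x.round(3),"res",r.fun.round(1))
E
```

```text
clock: 32.33
eef_pos: [440.9, 259.9, 302.3]
tcp_rot: [3.142, 0.0, -0.082]
contact_force: [0.2, -0.4, 0.6]
opening: 0.7
grasp_force: 0.0
(array([440.89963319, 259.9442701 , 302.33625699]), array([ 3.14153714e+00,  1.55631153e-04, -8.16288779e-02]))
[ 5.76942e+02 -3.56020e+01 -9.00000e-02] res [ 0.2  0.9  1.5 -1.  -1.4 -1.1 -0.3  0.7]
```

View pics/w9.png

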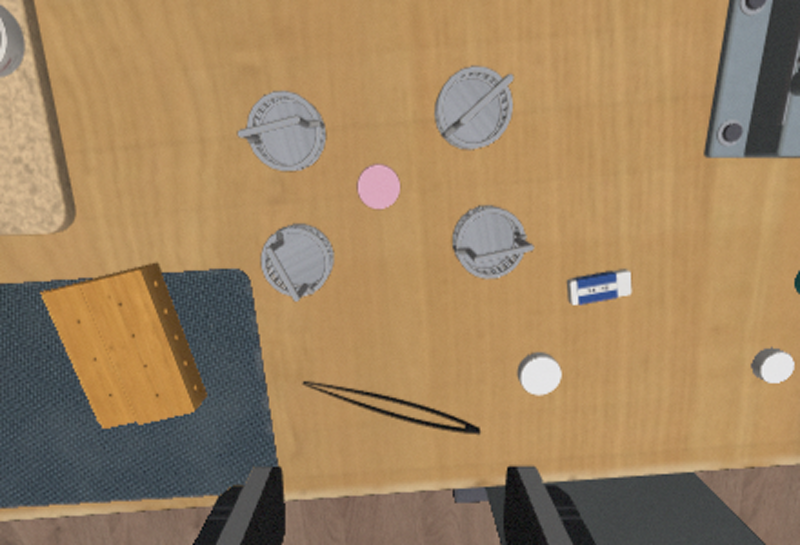

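Four grey baskets in w9: A at (287,131) with its bar (241,134)–(299,121), B at (475,107) with bar (467,118)–(512,77), C at (297,260) with bar (268,245)–(298,298), and D at (490,242) with bar (472,252)–(531,246). The cap at (378,187) lies between them. I'll fit each pose by silhouette.

```bash
cat > fit.py <<'E'
from h import *
from scipy.optimize import minimize
def fitb(im,c,guess):
    "im RGB wrist picture; silhouette fit of grey basket (x,y,yaw) near guess (x,y)"
    hsv=cv2.cvtColor(im,cv2.COLOR_RGB2HSV); S=4
    u,v=proj("wrist",[*guess,40],c).astype(int); r=55
    v0,u0=max(v-r,0),max(u-r,0); sub=hsv[v0:v+r,u0:u+r]
    m=((sub[...,1]<75)).astype(np.uint8); m=cv2.resize(m*255,None,fx=S,fy=S,interpolation=cv2.INTER_LINEAR)
    th=np.linspace(0,2*np.pi,40)
    def px(L,q):
        R=Ro.from_euler("z",q[2]).as_matrix(); X=L@R.T+[q[0],q[1],0]
        p=(X@np.array(c["R"]).T+c["t"])@np.array(c["K"]).T; p=p[:,:2]/p[:,2:]
        return np.round(((p-[u0,v0])+.5)*S-.5).astype(np.int32)
    ring=lambda z,r:np.c_[r*np.cos(th),r*np.sin(th),0*th+z]
    H=np.array([(0,-16.8,30),(0,-16.8,77.8),(0,16.8,77.8),(0,16.8,30)],float)
    def draw(q):
        a=np.zeros_like(m); 
        cv2.fillConvexPoly(a,cv2.convexHull(np.vstack([px(ring(0,23),q),px(ring(30,25),q)])),255)
        cv2.polylines(a,[px(H,q)],False,255,int(round(4.4*318/370*S))); return a
    blur=lambda a:cv2.GaussianBlur(a.astype(np.float32)/255,(0,0),5)
    mb=blur(m); f=lambda q:float(((blur(draw(q))-mb)**2).mean()*1e3)
    best=min((minimize(f,[guess[0],guess[1],y],method="Nelder-Mead",options=dict(initial_simplex=[[guess[0],guess[1],y],[guess[0]+8,guess[1],y],[guess[0],guess[1]+8,y],[guess[0],guess[1],y+.25]],maxiter=150)) for y in np.arange(0,3.1,.39)),key=lambda r:r.fun)
    q=best.x; a=draw(q); vis=cv2.merge([m,a,a*0]); return np.array([q[0],q[1],(np.degrees(q[2])+90)%180-90]),best.fun,vis
E
python3 - <<'E'
from fit import *
im=cv2.imread("pics/w9raw.png")[:,:,::-1].copy(); c=np.load("w9.npy",allow_pickle=True).item()
for n,g in dict(A=(556,327),B=(560,197),C=(468,328),D=(470,190)).items():
    q,f,v=fitb(im,c,g); cv2.imwrite(f"pics/fit{n}.png",v)
    R=Ro.from_euler("z",np.radians(q[2])).as_matrix()
    print(n,q.round(1),round(f,2),[((proj("wrist",R@[0,s,78]+[q[0],q[1],0],c)-[60,0])*1.818).round(0) for s in(-17,17)])
E
```

```text
A [554.  323.4   6.7] 13.25 [array([298., 120.]), array([242., 133.])]
B [558.2 197.7  36.3] 17.65 [array([508.,  78.]), array([461., 120.])]
C [468.5 327.5 -74.3] 179.26 [array([294., 297.]), array([273., 247.])]
D [470.4 189.5   4. ] 14.28 [array([529., 247.]), array([474., 256.])]
```

The fits agree with the bar ends I read. To pin down the clamped stand's exact x, I'll touch its wooden grip lightly with the fingers.

```bash
python3 -m creep '[{"x":13,"y":23,"z":0,"rx":0,"ry":0,"rz":0,"hand":50},{"x":27,"y":47.3,"z":0,"rx":0,"ry":0,"rz":0,"hand":50},{"x":27,"y":47.3,"z":0,"rx":0,"ry":0,"rz":0,"hand":50},{"x":27,"y":47.3,"z":0,"rx":0,"ry":0,"rz":0,"hand":50},{"x":27,"y":47.3,"z":0,"rx":0,"ry":0,"rz":0,"hand":50},{"x":27,"y":47.3,"z":0,"rx":0,"ry":0,"rz":0,"hand":50},{"x":14,"y":24,"z":0,"rx":0,"ry":0,"rz":0,"hand":50},{"x":0,"y":0,"z":0,"rx":0,"ry":0,"rz":-0.174,"hand":50},{"x":0,"y":0,"z":0,"rx":0,"ry":0,"rz":-0.174,"hand":50},{"x":0,"y":0,"z":0,"rx":0,"ry":0,"rz":-0.174,"hand":50},{"x":0,"y":0,"z":0,"rx":0,"ry":0,"rz":-0.174,"hand":50},{"x":0,"y":0,"z":0,"rx":0,"ry":0,"rz":-0.174,"hand":50},{"x":0,"y":0,"z":0,"rx":0,"ry":0,"rz":-0.174,"hand":50},{"x":0,"y":0,"z":0,"rx":0,"ry":0,"rz":-0.174,"hand":50},{"x":0,"y":0,"z":0,"rx":0,"ry":0,"rz":-0.174,"hand":50},{"x":0,"y":0,"z":0,"rx":0,"ry":0,"rz":-0.174,"hand":50},{"x":0,"y":0,"z":0,"rx":0,"ry":0,"rz":0,"hand":50}]'
python3 -c "
from h import *
go(579,-36.5,216)"
```

```text
clock: 34.5
eef_pos: [579.1, -38.2, 302.3]
tcp_rot: [-3.141, 0.0, 1.479]
contact_force: [0.0, -0.3, 0.3]
opening: 0.585
grasp_force: 0.0
shift tool [ 1.8 -0.3 86.3] from [579.1 -38.2 302.3] [-3.141  0.     1.479]
```

```bash
python3 -m creep '[{"x":1.8,"y":0,"z":30,"rx":0,"ry":0,"rz":-0.005,"hand":45},{"x":0,"y":0,"z":40,"rx":0,"ry":0,"rz":0,"hand":40},{"x":0,"y":0,"z":16,"rx":0,"ry":0,"rz":0,"hand":30},{"x":0,"y":0,"z":0,"rx":0,"ry":0,"rz":0,"hand":22},{"x":0,"y":0,"z":0,"rx":0,"ry":0,"rz":0,"hand":10},{"x":0,"y":0,"z":0,"rx":0,"ry":0,"rz":0,"hand":10},{"x":0,"y":0,"z":0,"rx":0,"ry":0,"rz":0,"hand":10},{"x":0,"y":0,"z":0,"rx":0,"ry":0,"rz":0,"hand":10},{"x":0,"y":0,"z":0,"rx":0,"ry":0,"rz":0,"hand":10}]' 20
```

```text
clock: 35.62
eef_pos: [578.5, -35.1, 216.6]
tcp_rot: [-3.138, 0.0, 1.486]
contact_force: [-6.6, -0.6, -4.4]
opening: 0.152
grasp_force: 22.5
```

The clamped stand holds firm and its centre is at about x = 577.5, y = -36. I'll release and go to basket B.

```bash
python3 -m creep '[{"x":0,"y":0,"z":0,"rx":0,"ry":0,"rz":0,"hand":25},{"x":0,"y":0,"z":0,"rx":0,"ry":0,"rz":0,"hand":40},{"x":0,"y":0,"z":-16,"rx":0,"ry":0,"rz":0,"hand":40},{"x":0,"y":0,"z":-40,"rx":0,"ry":0,"rz":0,"hand":60},{"x":0,"y":0,"z":-30,"rx":0,"ry":0,"rz":0,"hand":60},{"x":45,"y":-19.6,"z":0,"rx":0,"ry":0,"rz":0,"hand":60},{"x":45,"y":-19.6,"z":0,"rx":0,"ry":0,"rz":0,"hand":60},{"x":45,"y":-19.6,"z":0,"rx":0,"ry":0,"rz":0,"hand":60},{"x":45,"y":-19.6,"z":0,"rx":0,"ry":0,"rz":0,"hand":60},{"x":45,"y":-19.6,"z":0,"rx":0,"ry":0,"rz":0,"hand":60},{"x":0,"y":0,"z":0,"rx":0,"ry":0,"rz":0.17,"hand":60},{"x":0,"y":0,"z":0,"rx":0,"ry":0,"rz":0.17,"hand":60},{"x":0,"y":0,"z":0,"rx":0,"ry":0,"rz":0.17,"hand":60},{"x":0,"y":0,"z":0,"rx":0,"ry":0,"rz":0.17,"hand":60},{"x":0,"y":0,"z":0,"rx":0,"ry":0,"rz":0.17,"hand":60},{"x":0,"y":0,"z":0,"rx":0,"ry":0,"rz":0,"hand":60}]'
cat > look.py <<'E'
import sys
from fit import *
def look(G,pick,z=52):
    p,e,R=st(); c=get_calibration("wrist"); im=grab_frame("wrist")
    for n,g in G.items():
        q,f,v=fitb(im,c,g); print(n,q.round(1),round(f,1))
        if n==pick: print("shift",R.inv().apply([q[0]-p[0],q[1]-p[1],z-p[2]]).round(1),"rz",[round(e[2]-np.radians(q[2]+k),3) for k in(-180,0,180)])
E
python3 - <<'E'
from look import *
print(st()[:2]); look(dict(A=(554,323),B=(558,198),C=(468,328),D=(470,190)),"B")
print(ray("top",337,178,0),ray("top",349,166,180),ray("top",336,176,100))
E
```

```text
clock: 37.62
eef_pos: [501.8, 197.7, 303.6]
tcp_rot: [3.141, -0.002, 0.638]
contact_force: [-0.3, 0.2, -0.3]
opening: 0.701
grasp_force: 0.0
(array([501.75931634, 197.68003106, 303.56603863]), array([ 3.14112294e+00, -1.76253694e-03,  6.37840293e-01]))
A [554.4 323.6   8.6] 56.3
B [523.4 168.5  29.9] 48.5
shift [ -0.4  36.2 251.6] rz [np.float64(3.258), np.float64(0.117), np.float64(-3.025)]
C [468.4 327.9 -71.7] 157.5
D [470.6 189.7   4. ] 103.5
[ 647.7667572  -190.08696042    0.        ] [ 652.17794943 -197.07477941  180.        ] [ 635.89404838 -170.90222097  100.        ]
```

```bash
python3 - <<'E'
from fit import *
c=get_calibration("wrist"); im=grab_frame("wrist"); cv2.imwrite("pics/w10raw.png",im[:,:,::-1])
for g in((523,168),(558,198),(540,185)):
    q,f,v=fitb(im,c,g); print(g,q.round(1),round(f,1))
m=(cv2.cvtColor(im,cv2.COLOR_RGB2HSV)[...,1]<75).astype(np.uint8)
n,l,s,ce=cv2.connectedComponentsWithStats(m)
for i in range(1,n):
    if 600<s[i,4]<6000: print(s[i],ce[i].round(0),ray("wrist",*ce[i],20,c)[:2].round(0))
E
```

```text
(523, 168) [523.4 168.5  31.4] 92.1
(558, 198) [523.5 168.5  32.9] 48.7
(540, 185) [523.5 168.6  32.3] 91.7
[ 193   41   48   45 1567] [218.  63.] [555. 326.]
[ 158  100   44   41 1446] [179. 120.] [467. 329.]
[ 285  140   39   40 1199] [304. 159.] [523. 167.]
[ 249  161   37   41 1165] [267. 181.] [470. 189.]
```

Basket B was knocked to (523,168) at about 31°; the mask component agrees. I'll pick it there.

```bash
python3 -m creep '[{"x":-0.4,"y":36.2,"z":10,"rx":0,"ry":0,"rz":0.088,"hand":60},{"x":0,"y":0,"z":50,"rx":0,"ry":0,"rz":0,"hand":60},{"x":0,"y":0,"z":60,"rx":0,"ry":0,"rz":0,"hand":60},{"x":0,"y":0,"z":60,"rx":0,"ry":0,"rz":0,"hand":60},{"x":0,"y":0,"z":50,"rx":0,"ry":0,"rz":0,"hand":60},{"x":0,"y":0,"z":21,"rx":0,"ry":0,"rz":0,"hand":60},{"x":0,"y":0,"z":0,"rx":0,"ry":0,"rz":0,"hand":60}]' 25
python3 -c "
from h import *
go(523.4,168.5,52)"
```

```text
clock: 38.6
eef_pos: [521.5, 167.8, 49.9]
tcp_rot: [-3.141, 0.003, 0.551]
contact_force: [-0.3, -0.1, 0.4]
opening: 0.707
grasp_force: 0.0
shift tool [ 1.9  0.4 -2.1] from [521.5 167.8  49.9] [-3.141e+00  3.000e-03  5.510e-01]
```

```bash
python3 -m creep '[{"x":1.9,"y":0.4,"z":-2,"rx":0,"ry":0,"rz":0,"hand":45},{"x":0,"y":0,"z":0,"rx":0,"ry":0,"rz":0,"hand":30},{"x":0,"y":0,"z":0,"rx":0,"ry":0,"rz":0,"hand":30},{"x":0,"y":0,"z":0,"rx":0,"ry":0,"rz":0,"hand":30},{"x":0,"y":0,"z":0,"rx":0,"ry":0,"rz":0,"hand":30}]' 25
python3 -m creep '[{"x":0,"y":0,"z":-15,"rx":0,"ry":0,"rz":0,"hand":30},{"x":0,"y":0,"z":-50,"rx":0,"ry":0,"rz":0,"hand":30},{"x":0,"y":0,"z":-60,"rx":0,"ry":0,"rz":0,"hand":30},{"x":0,"y":0,"z":-60,"rx":0,"ry":0,"rz":0,"hand":30},{"x":0,"y":0,"z":-15,"rx":0,"ry":0,"rz":0,"hand":30},{"x":0,"y":0,"z":0,"rx":0,"ry":0,"rz":0,"hand":30}]'
python3 -c "
from h import *
go(665,-94,258)"
```

```text
clock: 39.22
eef_pos: [525.9, 169.4, 55.1]
tcp_rot: [3.141, -0.004, 0.549]
contact_force: [0.0, -0.3, 7.6]
opening: 0.437
grasp_force: 25.1
clock: 39.98
eef_pos: [524.6, 168.9, 254.6]
tcp_rot: [3.141, -0.003, 0.549]
contact_force: [0.4, -0.6, -1.4]
opening: 0.438
grasp_force: 25.6
shift tool [-17.4 297.5  -3.2] from [524.6 168.9 254.6] [ 3.141e+00 -3.000e-03  5.490e-01]
```

```bash
python3 -m creep '[{"x":33,"y":35.5,"z":0,"rx":0,"ry":0,"rz":0,"hand":30},{"x":33,"y":35.5,"z":0,"rx":0,"ry":0,"rz":0,"hand":30},{"x":33,"y":35.5,"z":0,"rx":0,"ry":0,"rz":0,"hand":30},{"x":0,"y":0,"z":0,"rx":0,"ry":0,"rz":0.158,"hand":30},{"x":0,"y":0,"z":0,"rx":0,"ry":0,"rz":0.158,"hand":30},{"x":0,"y":0,"z":0,"rx":0,"ry":0,"rz":0.158,"hand":30},{"x":0,"y":0,"z":0,"rx":0,"ry":0,"rz":0.16,"hand":30},{"x":2.8,"y":44.5,"z":0,"rx":0,"ry":0,"rz":0,"hand":30},{"x":2.8,"y":44.5,"z":0,"rx":0,"ry":0,"rz":0,"hand":30},{"x":2.8,"y":44.5,"z":0,"rx":0,"ry":0,"rz":0,"hand":30},{"x":2.8,"y":44.5,"z":0,"rx":0,"ry":0,"rz":0,"hand":30},{"x":2.8,"y":44.5,"z":0,"rx":0,"ry":0,"rz":0,"hand":30},{"x":0,"y":0,"z":0,"rx":0,"ry":0,"rz":0,"hand":30}]'
python3 -c "
from h import *
go(643,-91.7,198); go(614,-89.3,198)"
```

```text
clock: 41.6
eef_pos: [657.9, -96.1, 250.4]
tcp_rot: [3.141, 0.004, -0.088]
contact_force: [0.2, 0.7, -1.1]
opening: 0.438
grasp_force: 25.9
shift tool [-15.   -3.1  52.5] from [657.9 -96.1 250.4] [ 3.141  0.004 -0.088]
shift tool [-44.1  -3.   52.6] from [657.9 -96.1 250.4] [ 3.141  0.004 -0.088]
```

```bash
python3 -m creep '[{"x":8,"y":-3,"z":0,"rx":0,"ry":0,"rz":0,"hand":30},{"x":0,"y":0,"z":30,"rx":0,"ry":0,"rz":0,"hand":30},{"x":0,"y":0,"z":22,"rx":0,"ry":0,"rz":0,"hand":30},{"x":0,"y":0,"z":0,"rx":0,"ry":0,"rz":0,"hand":30},{"x":-12,"y":0,"z":0,"rx":0,"ry":0,"rz":0,"hand":30},{"x":-10,"y":0,"z":0,"rx":0,"ry":0,"rz":0,"hand":30},{"x":0,"y":0,"z":0,"rx":0,"ry":0,"rz":0,"hand":30}]'
python3 - <<'E'
from h import *
go(614,-89.3,198)
c=get_calibration("wrist"); im=grab_frame("wrist"); cv2.imwrite("pics/w11raw.png",im[:,:,::-1]); np.save("w11.npy",c,allow_pickle=True)
E
```

```text
clock: 42.48
eef_pos: [645.1, -89.0, 202.2]
tcp_rot: [3.142, -0.001, -0.085]
contact_force: [-0.6, 0.7, -0.9]
opening: 0.443
grasp_force: 25.9
shift tool [-31.    2.9   4.2] from [645.1 -89.  202.2] [ 3.142e+00 -1.000e-03 -8.500e-02]
```

```bash
python3 -m creep '[{"x":-5,"y":2.5,"z":3,"rx":0,"ry":0,"rz":0,"hand":30},{"x":-9,"y":0,"z":0,"rx":0,"ry":0,"rz":0,"hand":30},{"x":-9,"y":0,"z":0,"rx":0,"ry":0,"rz":0,"hand":30},{"x":-8,"y":0,"z":0,"rx":0,"ry":0,"rz":0,"hand":30},{"x":0,"y":0,"z":0,"rx":0,"ry":0,"rz":0,"hand":30}]'
python3 -m creep '[{"x":0,"y":0,"z":8,"rx":0,"ry":0,"rz":0,"hand":30},{"x":0,"y":0,"z":8,"rx":0,"ry":0,"rz":0,"hand":30},{"x":0,"y":0,"z":4,"rx":0,"ry":0,"rz":0,"hand":30},{"x":0,"y":0,"z":0,"rx":0,"ry":0,"rz":0,"hand":30}]'
```

```text
clock: 43.15
eef_pos: [614.0, -88.9, 198.3]
tcp_rot: [-3.142, 0.0, -0.085]
contact_force: [0.8, 0.9, -0.5]
opening: 0.438
grasp_force: 25.9
clock: 43.65
eef_pos: [614.4, -88.9, 177.5]
tcp_rot: [-3.142, 0.001, -0.085]
contact_force: [-0.3, 0.2, -1.0]
opening: 0.44
grasp_force: 25.9
```

Now 2 mm steps until it bears.

```bash
python3 -m creep '[{"x":0,"y":0,"z":2,"rx":0,"ry":0,"rz":0,"hand":30},{"x":0,"y":0,"z":0,"rx":0,"ry":0,"rz":0,"hand":30}]'
python3 -m creep '[{"x":0,"y":0,"z":2,"rx":0,"ry":0,"rz":0,"hand":30},{"x":0,"y":0,"z":0,"rx":0,"ry":0,"rz":0,"hand":30}]'
python3 -m creep '[{"x":0,"y":0,"z":1.5,"rx":0,"ry":0,"rz":0,"hand":30},{"x":0,"y":0,"z":0,"rx":0,"ry":0,"rz":0,"hand":30}]'
```

```text
clock: 43.9
eef_pos: [614.6, -89.0, 176.2]
tcp_rot: [3.142, -0.0, -0.085]
contact_force: [-0.1, -1.3, -0.1]
opening: 0.437
grasp_force: 25.9
clock: 44.15
eef_pos: [614.7, -89.0, 174.2]
tcp_rot: [3.142, -0.0, -0.085]
contact_force: [-0.0, 0.3, -1.0]
opening: 0.439
grasp_force: 26.0
clock: 44.4
eef_pos: [615.1, -89.1, 173.5]
tcp_rot: [3.141, -0.001, -0.085]
contact_force: [-0.7, 0.3, 6.2]
opening: 0.442
grasp_force: 26.5
```

```bash
python3 -m creep '[{"x":0,"y":0,"z":-0.7,"rx":0,"ry":0,"rz":0,"hand":40},{"x":0,"y":0,"z":0,"rx":0,"ry":0,"rz":0,"hand":55},{"x":0,"y":0,"z":0,"rx":0,"ry":0,"rz":0,"hand":58},{"x":0,"y":0,"z":0,"rx":0,"ry":0,"rz":0,"hand":58},{"x":0,"y":0,"z":-20,"rx":0,"ry":0,"rz":0,"hand":58},{"x":0,"y":0,"z":-50,"rx":0,"ry":0,"rz":0,"hand":60},{"x":0,"y":0,"z":-60,"rx":0,"ry":0,"rz":0,"hand":60},{"x":-29,"y":-47.6,"z":0,"rx":0,"ry":0,"rz":0,"hand":60},{"x":-29,"y":-47.6,"z":0,"rx":0,"ry":0,"rz":0,"hand":60},{"x":-29,"y":-47.6,"z":0,"rx":0,"ry":0,"rz":0,"hand":60},{"x":-29,"y":-47.6,"z":0,"rx":0,"ry":0,"rz":0,"hand":60},{"x":-29,"y":-47.6,"z":0,"rx":0,"ry":0,"rz":0,"hand":60},{"x":-29,"y":-47.6,"z":0,"rx":0,"ry":0,"rz":0,"hand":60},{"x":-29,"y":-47.6,"z":0,"rx":0,"ry":0,"rz":0,"hand":60},{"x":0,"y":0,"z":0,"rx":0,"ry":0,"rz":0,"hand":60}]'
python3 - <<'E'
from look import *
print(st()[:2]); look(dict(A=(554,323),C=(468,328),D=(470,190)),"A",53)
E
```

```text
clock: 46.28
eef_pos: [439.0, 263.1, 303.5]
tcp_rot: [-3.141, 0.0, -0.081]
contact_force: [-0.3, -0.7, -0.3]
opening: 0.703
grasp_force: 0.0
(array([439.00990726, 263.14114101, 303.45641449]), array([-3.14075307e+00,  2.96358885e-04, -8.07913679e-02]))
A [554.1 323.2   7.2] 22.5
shift [109.9 -68.9 250.5] rz [np.float64(2.936), np.float64(-0.206), np.float64(-3.348)]
C [468.4 327.5 -73.9] 176.9
D [470.4 189.5   5.9] 12.0
```

```bash
python3 -m creep '[{"x":36.6,"y":-23,"z":0,"rx":0,"ry":0,"rz":0,"hand":60},{"x":36.6,"y":-23,"z":0,"rx":0,"ry":0,"rz":0,"hand":60},{"x":36.7,"y":-22.9,"z":0,"rx":0,"ry":0,"rz":0,"hand":60},{"x":0,"y":0,"z":40,"rx":0,"ry":0,"rz":-0.103,"hand":60},{"x":0,"y":0,"z":60,"rx":0,"ry":0,"rz":-0.103,"hand":60},{"x":0,"y":0,"z":60,"rx":0,"ry":0,"rz":0,"hand":60},{"x":0,"y":0,"z":50,"rx":0,"ry":0,"rz":0,"hand":60},{"x":0,"y":0,"z":30,"rx":0,"ry":0,"rz":0,"hand":60},{"x":0,"y":0,"z":0,"rx":0,"ry":0,"rz":0,"hand":60}]' 25
python3 -c "
from h import *
go(554.1,323.2,53)"
```

```text
clock: 47.45
eef_pos: [555.1, 317.3, 60.9]
tcp_rot: [3.139, 0.005, 0.12]
contact_force: [0.2, -0.3, 0.2]
opening: 0.704
grasp_force: 0.0
shift tool [-0.2 -6.   7.8] from [555.1 317.3  60.9] [3.139 0.005 0.12 ]
```

```bash
python3 -m creep '[{"x":0,"y":-6,"z":0,"rx":0,"ry":0,"rz":0,"hand":60},{"x":0,"y":0,"z":8,"rx":0,"ry":0,"rz":0,"hand":55},{"x":0,"y":0,"z":0,"rx":0,"ry":0,"rz":0,"hand":30},{"x":0,"y":0,"z":0,"rx":0,"ry":0,"rz":0,"hand":30},{"x":0,"y":0,"z":0,"rx":0,"ry":0,"rz":0,"hand":30},{"x":0,"y":0,"z":0,"rx":0,"ry":0,"rz":0,"hand":30}]' 25
python3 -m creep '[{"x":0,"y":0,"z":-15,"rx":0,"ry":0,"rz":0,"hand":30},{"x":0,"y":0,"z":-50,"rx":0,"ry":0,"rz":0,"hand":30},{"x":0,"y":0,"z":-60,"rx":0,"ry":0,"rz":0,"hand":30},{"x":0,"y":0,"z":-60,"rx":0,"ry":0,"rz":0,"hand":30},{"x":0,"y":0,"z":-10,"rx":0,"ry":0,"rz":0,"hand":30},{"x":0,"y":0,"z":0,"rx":0,"ry":0,"rz":0,"hand":30}]'
python3 -c "
from h import *
go(669,7,250)"
```

```text
clock: 48.2
eef_pos: [555.6, 325.6, 55.9]
tcp_rot: [-3.141, -0.001, 0.121]
contact_force: [-0.2, -0.9, 5.3]
opening: 0.441
grasp_force: 25.7
clock: 48.95
eef_pos: [555.4, 325.6, 251.3]
tcp_rot: [-3.141, -0.001, 0.121]
contact_force: [-0.2, -0.3, -1.4]
opening: 0.443
grasp_force: 25.4
shift tool [ 74.4 330.    1.2] from [555.4 325.6 251.3] [-3.141e+00 -1.000e-03  1.210e-01]
```

```bash
python3 -m creep '[{"x":20,"y":30,"z":0,"rx":0,"ry":0,"rz":0,"hand":30},{"x":20,"y":50,"z":0,"rx":0,"ry":0,"rz":0,"hand":30},{"x":20,"y":50,"z":0,"rx":0,"ry":0,"rz":0,"hand":30},{"x":14.4,"y":50,"z":0,"rx":0,"ry":0,"rz":0,"hand":30},{"x":0,"y":50,"z":0,"rx":0,"ry":0,"rz":0,"hand":30},{"x":0,"y":50,"z":0,"rx":0,"ry":0,"rz":0,"hand":30},{"x":0,"y":50,"z":0,"rx":0,"ry":0,"rz":0,"hand":30},{"x":0,"y":0,"z":0,"rx":0,"ry":0,"rz":0.103,"hand":30},{"x":0,"y":0,"z":0,"rx":0,"ry":0,"rz":0.103,"hand":30},{"x":0,"y":0,"z":0,"rx":0,"ry":0,"rz":0,"hand":30}]'
python3 -c "
from h import *
go(669.4,6.4,199); go(622.6,10.4,199)"
```

```text
clock: 50.2
eef_pos: [667.8, 6.7, 248.0]
tcp_rot: [3.141, 0.004, -0.085]
contact_force: [0.0, 0.0, -0.3]
opening: 0.445
grasp_force: 25.5
shift tool [ 1.8  0.2 49. ] from [667.8   6.7 248. ] [ 3.141  0.004 -0.085]
shift tool [-45.2   0.1  49.2] from [667.8   6.7 248. ] [ 3.141  0.004 -0.085]
```

```bash
python3 -m creep '[{"x":0,"y":0,"z":20,"rx":0,"ry":0,"rz":0,"hand":30},{"x":0,"y":0,"z":28,"rx":0,"ry":0,"rz":0,"hand":30},{"x":0,"y":0,"z":0,"rx":0,"ry":0,"rz":0,"hand":30},{"x":-12,"y":0,"z":0,"rx":0,"ry":0,"rz":0,"hand":30},{"x":-10,"y":0,"z":0,"rx":0,"ry":0,"rz":0,"hand":30},{"x":0,"y":0,"z":0,"rx":0,"ry":0,"rz":0,"hand":30}]'
python3 -c "
from h import *
go(622.6,10.4,199)"
```

```text
clock: 50.95
eef_pos: [646.4, 8.9, 203.4]
tcp_rot: [-3.141, -0.001, -0.085]
contact_force: [0.5, 0.8, 0.0]
opening: 0.436
grasp_force: 25.5
shift tool [-23.9   0.5   4.4] from [646.4   8.9 203.4] [-3.141e+00 -1.000e-03 -8.500e-02]
```

```bash
python3 -m creep '[{"x":-4,"y":0.5,"z":4,"rx":0,"ry":0,"rz":0,"hand":30},{"x":-10,"y":0,"z":0,"rx":0,"ry":0,"rz":0,"hand":30},{"x":-10,"y":0,"z":0,"rx":0,"ry":0,"rz":0,"hand":30},{"x":0,"y":0,"z":0,"rx":0,"ry":0,"rz":0,"hand":30}]'
python3 -m creep '[{"x":0,"y":0,"z":8,"rx":0,"ry":0,"rz":0,"hand":30},{"x":0,"y":0,"z":8,"rx":0,"ry":0,"rz":0,"hand":30},{"x":0,"y":0,"z":5,"rx":0,"ry":0,"rz":0,"hand":30},{"x":0,"y":0,"z":0,"rx":0,"ry":0,"rz":0,"hand":30}]'
python3 -m creep '[{"x":0,"y":0,"z":2,"rx":0,"ry":0,"rz":0,"hand":30},{"x":0,"y":0,"z":0,"rx":0,"ry":0,"rz":0,"hand":30}]'
```

```text
clock: 51.45
eef_pos: [622.2, 10.4, 198.5]
tcp_rot: [3.142, 0.0, -0.085]
contact_force: [-0.3, 0.5, -0.2]
opening: 0.437
grasp_force: 25.5
clock: 51.95
eef_pos: [622.7, 10.3, 176.5]
tcp_rot: [3.141, 0.001, -0.085]
contact_force: [0.1, -0.4, -1.5]
opening: 0.442
grasp_force: 25.5
clock: 52.2
eef_pos: [623.3, 10.4, 175.5]
tcp_rot: [-3.142, -0.0, -0.085]
contact_force: [-0.2, -0.4, -0.9]
opening: 0.441
grasp_force: 25.6
```

```bash
python3 -m creep '[{"x":0,"y":0,"z":1.5,"rx":0,"ry":0,"rz":0,"hand":30},{"x":0,"y":0,"z":0,"rx":0,"ry":0,"rz":0,"hand":30}]'
python3 -m creep '[{"x":0,"y":0,"z":1,"rx":0,"ry":0,"rz":0,"hand":30},{"x":0,"y":0,"z":0,"rx":0,"ry":0,"rz":0,"hand":30}]'
```

```text
clock: 52.45
eef_pos: [623.6, 10.5, 174.8]
tcp_rot: [-3.141, -0.001, -0.085]
contact_force: [-0.8, 1.3, 5.5]
opening: 0.445
grasp_force: 26.0
clock: 52.7
eef_pos: [623.9, 10.6, 174.4]
tcp_rot: [-3.141, -0.002, -0.085]
contact_force: [-3.1, 0.8, 9.5]
opening: 0.439
grasp_force: 26.4
```

```bash
python3 -m creep '[{"x":0,"y":0,"z":-1.5,"rx":0,"ry":0,"rz":0,"hand":40},{"x":0,"y":0,"z":0,"rx":0,"ry":0,"rz":0,"hand":55},{"x":0,"y":0,"z":0,"rx":0,"ry":0,"rz":0,"hand":58},{"x":0,"y":0,"z":0,"rx":0,"ry":0,"rz":0,"hand":58},{"x":0,"y":0,"z":-20,"rx":0,"ry":0,"rz":0,"hand":58},{"x":0,"y":0,"z":-50,"rx":0,"ry":0,"rz":0,"hand":60},{"x":0,"y":0,"z":-58,"rx":0,"ry":0,"rz":0,"hand":60},{"x":-34.3,"y":-39.2,"z":0,"rx":0,"ry":0,"rz":0,"hand":60},{"x":-34.3,"y":-39.2,"z":0,"rx":0,"ry":0,"rz":0,"hand":60},{"x":-34.3,"y":-39.2,"z":0,"rx":0,"ry":0,"rz":0,"hand":60},{"x":-34.3,"y":-39.2,"z":0,"rx":0,"ry":0,"rz":0,"hand":60},{"x":-34.3,"y":-39.2,"z":0,"rx":0,"ry":0,"rz":0,"hand":60},{"x":-34.3,"y":-39.2,"z":0,"rx":0,"ry":0,"rz":0,"hand":60},{"x":0,"y":0,"z":0,"rx":0,"ry":0,"rz":0,"hand":60}]'
python3 - <<'E'
from look import *
print(st()[:2]); look(dict(C=(468,328),D=(470,190)),"D",53)
E
```

```text
clock: 54.45
eef_pos: [436.2, 264.4, 302.5]
tcp_rot: [-3.141, 0.0, -0.081]
contact_force: [0.4, -0.4, -1.3]
opening: 0.704
grasp_force: 0.0
(array([436.15405645, 264.42339962, 302.45010486]), array([-3.14099511e+00,  4.08100833e-04, -8.12790881e-02]))
C [468.6 327.6 -73.9] 170.7
D [470.5 189.9   3.9] 11.8
shift [ 40.4  71.7 249.4] rz [np.float64(2.993), np.float64(-0.149), np.float64(-3.291)]
```

```bash
python3 -m creep '[{"x":20.2,"y":35.8,"z":0,"rx":0,"ry":0,"rz":0,"hand":60},{"x":20.2,"y":35.9,"z":0,"rx":0,"ry":0,"rz":0,"hand":60},{"x":0,"y":0,"z":40,"rx":0,"ry":0,"rz":-0.149,"hand":60},{"x":0,"y":0,"z":60,"rx":0,"ry":0,"rz":0,"hand":60},{"x":0,"y":0,"z":60,"rx":0,"ry":0,"rz":0,"hand":60},{"x":0,"y":0,"z":50,"rx":0,"ry":0,"rz":0,"hand":60},{"x":0,"y":0,"z":25,"rx":0,"ry":0,"rz":0,"hand":60},{"x":0,"y":0,"z":0,"rx":0,"ry":0,"rz":0,"hand":60}]' 25
python3 -c "
from h import *
go(470.5,189.9,53)"
```

```text
clock: 55.5
eef_pos: [471.4, 185.7, 65.6]
tcp_rot: [3.14, 0.004, 0.063]
contact_force: [0.2, 0.0, -0.0]
opening: 0.706
grasp_force: 0.0
shift tool [-0.6 -4.2 12.6] from [471.4 185.7  65.6] [3.14  0.004 0.063]
```

```bash
python3 -m creep '[{"x":-0.6,"y":-4.2,"z":4,"rx":0,"ry":0,"rz":0,"hand":60},{"x":0,"y":0,"z":9,"rx":0,"ry":0,"rz":0,"hand":55},{"x":0,"y":0,"z":0,"rx":0,"ry":0,"rz":0,"hand":30},{"x":0,"y":0,"z":0,"rx":0,"ry":0,"rz":0,"hand":30},{"x":0,"y":0,"z":0,"rx":0,"ry":0,"rz":0,"hand":30},{"x":0,"y":0,"z":0,"rx":0,"ry":0,"rz":0,"hand":30}]' 25
python3 -m creep '[{"x":0,"y":0,"z":-15,"rx":0,"ry":0,"rz":0,"hand":30},{"x":0,"y":0,"z":-50,"rx":0,"ry":0,"rz":0,"hand":30},{"x":0,"y":0,"z":-60,"rx":0,"ry":0,"rz":0,"hand":30},{"x":0,"y":0,"z":-60,"rx":0,"ry":0,"rz":0,"hand":30},{"x":0,"y":0,"z":-10,"rx":0,"ry":0,"rz":0,"hand":30},{"x":0,"y":0,"z":0,"rx":0,"ry":0,"rz":0,"hand":30}]'
python3 -c "
from h import *
go(486.6,-78.5,250)"
```

```text
clock: 56.25
eef_pos: [471.4, 191.6, 54.6]
tcp_rot: [-3.141, -0.0, 0.064]
contact_force: [0.1, 0.9, 1.5]
opening: 0.441
grasp_force: 26.3
clock: 57.0
eef_pos: [471.4, 191.5, 250.2]
tcp_rot: [-3.141, -0.002, 0.064]
contact_force: [-0.1, 0.3, -0.6]
opening: 0.44
grasp_force: 26.3
shift tool [-2.000e+00  2.704e+02  1.000e-01] from [471.4 191.5 250.2] [-3.141e+00 -2.000e-03  6.400e-02]
```

```bash
python3 -m creep '[{"x":-1,"y":30,"z":0,"rx":0,"ry":0,"rz":0,"hand":30},{"x":-1,"y":48,"z":0,"rx":0,"ry":0,"rz":0,"hand":30},{"x":0,"y":48,"z":0,"rx":0,"ry":0,"rz":0,"hand":30},{"x":0,"y":48,"z":0,"rx":0,"ry":0,"rz":0,"hand":30},{"x":0,"y":48,"z":0,"rx":0,"ry":0,"rz":0,"hand":30},{"x":0,"y":48,"z":0,"rx":0,"ry":0,"rz":0,"hand":30},{"x":0,"y":0,"z":0,"rx":0,"ry":0,"rz":0.149,"hand":30},{"x":0,"y":0,"z":0,"rx":0,"ry":0,"rz":0,"hand":30},{"x":0,"y":0,"z":0,"rx":0,"ry":0,"rz":0,"hand":30}]'
python3 -c "
from h import *
go(486.6,-78.5,198); go(532.4,-82.4,198)"
```

```text
clock: 58.12
eef_pos: [485.9, -77.6, 248.3]
tcp_rot: [-3.141, 0.002, -0.082]
contact_force: [-0.3, 0.5, -1.0]
opening: 0.444
grasp_force: 26.3
shift tool [ 0.9  0.8 50.3] from [485.9 -77.6 248.3] [-3.141e+00  2.000e-03 -8.200e-02]
shift tool [46.9  1.  50.2] from [485.9 -77.6 248.3] [-3.141e+00  2.000e-03 -8.200e-02]
```

```bash
python3 -m creep '[{"x":0,"y":0.5,"z":20,"rx":0,"ry":0,"rz":0,"hand":30},{"x":0,"y":0.5,"z":30,"rx":0,"ry":0,"rz":0,"hand":30},{"x":0,"y":0,"z":0,"rx":0,"ry":0,"rz":0,"hand":30},{"x":12,"y":0,"z":0,"rx":0,"ry":0,"rz":0,"hand":30},{"x":10,"y":0,"z":0,"rx":0,"ry":0,"rz":0,"hand":30},{"x":0,"y":0,"z":0,"rx":0,"ry":0,"rz":0,"hand":30}]'
python3 -c "
from h import *
go(532.4,-82.4,198)"
```

```text
clock: 58.88
eef_pos: [510.0, -81.1, 200.2]
tcp_rot: [3.141, -0.002, -0.085]
contact_force: [-0.4, -0.3, -1.2]
opening: 0.438
grasp_force: 26.3
shift tool [22.5 -0.6  2.2] from [510.  -81.1 200.2] [ 3.141e+00 -2.000e-03 -8.500e-02]
```

```bash
python3 -m creep '[{"x":6,"y":-0.6,"z":2,"rx":0,"ry":0,"rz":0,"hand":30},{"x":9,"y":0,"z":0,"rx":0,"ry":0,"rz":0,"hand":30},{"x":7.5,"y":0,"z":0,"rx":0,"ry":0,"rz":0,"hand":30},{"x":0,"y":0,"z":0,"rx":0,"ry":0,"rz":0,"hand":30}]'
python3 -m creep '[{"x":0,"y":0,"z":8,"rx":0,"ry":0,"rz":0,"hand":30},{"x":0,"y":0,"z":8,"rx":0,"ry":0,"rz":0,"hand":30},{"x":0,"y":0,"z":5,"rx":0,"ry":0,"rz":0,"hand":30},{"x":0,"y":0,"z":0,"rx":0,"ry":0,"rz":0,"hand":30}]'
python3 -m creep '[{"x":0,"y":0,"z":2,"rx":0,"ry":0,"rz":0,"hand":30},{"x":0,"y":0,"z":0,"rx":0,"ry":0,"rz":0,"hand":30}]'
```

```text
clock: 59.38
eef_pos: [531.5, -82.4, 197.3]
tcp_rot: [-3.142, -0.0, -0.085]
contact_force: [0.9, -0.4, -1.6]
opening: 0.441
grasp_force: 26.3
clock: 59.88
eef_pos: [530.6, -82.3, 175.9]
tcp_rot: [-3.142, 0.001, -0.085]
contact_force: [-0.2, 0.6, -0.3]
opening: 0.44
grasp_force: 26.3
clock: 60.12
eef_pos: [531.0, -82.3, 174.5]
tcp_rot: [-3.142, -0.0, -0.085]
contact_force: [0.1, 0.1, -0.7]
opening: 0.435
grasp_force: 26.3
```

```bash
python3 -m creep '[{"x":0,"y":0,"z":1.5,"rx":0,"ry":0,"rz":0,"hand":30},{"x":0,"y":0,"z":0,"rx":0,"ry":0,"rz":0,"hand":30}]'
python3 -m creep '[{"x":0,"y":0,"z":1,"rx":0,"ry":0,"rz":0,"hand":30},{"x":0,"y":0,"z":0,"rx":0,"ry":0,"rz":0,"hand":30}]'
```

```text
clock: 60.38
eef_pos: [531.2, -82.3, 173.2]
tcp_rot: [3.142, -0.001, -0.085]
contact_force: [1.1, 0.3, 1.4]
opening: 0.44
grasp_force: 26.5
clock: 60.62
eef_pos: [531.3, -82.4, 172.8]
tcp_rot: [3.141, -0.001, -0.085]
contact_force: [-0.2, -0.0, 8.5]
opening: 0.442
grasp_force: 27.0
```

```bash
python3 -m creep '[{"x":0,"y":0,"z":-1.2,"rx":0,"ry":0,"rz":0,"hand":40},{"x":0,"y":0,"z":0,"rx":0,"ry":0,"rz":0,"hand":55},{"x":0,"y":0,"z":0,"rx":0,"ry":0,"rz":0,"hand":58},{"x":0,"y":0,"z":0,"rx":0,"ry":0,"rz":0,"hand":58},{"x":0,"y":0,"z":-20,"rx":0,"ry":0,"rz":0,"hand":58},{"x":0,"y":0,"z":-50,"rx":0,"ry":0,"rz":0,"hand":60},{"x":0,"y":0,"z":-58,"rx":0,"ry":0,"rz":0,"hand":60},{"x":-17.3,"y":-48.1,"z":0,"rx":0,"ry":0,"rz":0,"hand":60},{"x":-17.3,"y":-48.1,"z":0,"rx":0,"ry":0,"rz":0,"hand":60},{"x":-17.3,"y":-48.1,"z":0,"rx":0,"ry":0,"rz":0,"hand":60},{"x":-17.3,"y":-48.1,"z":0,"rx":0,"ry":0,"rz":0,"hand":60},{"x":-17.3,"y":-48.1,"z":0,"rx":0,"ry":0,"rz":0,"hand":60},{"x":-17.3,"y":-48.1,"z":0,"rx":0,"ry":0,"rz":0,"hand":60},{"x":-17.3,"y":-48.1,"z":0,"rx":0,"ry":0,"rz":0,"hand":60},{"x":0,"y":0,"z":0,"rx":0,"ry":0,"rz":0,"hand":60}]'
python3 - <<'E'
from look import *
print(st()[:2], sense()["qpos"].round(2)); look(dict(C=(468,328)),"C",53)
E
```

```text
clock: 62.5
eef_pos: [437.8, 266.2, 300.9]
tcp_rot: [-3.141, 0.0, -0.081]
contact_force: [0.2, -0.2, -0.3]
opening: 0.705
grasp_force: 0.0
(array([437.8226797 , 266.20138644, 300.90997827]), array([-3.14105445e+00,  3.91570753e-04, -8.13026943e-02])) [0.54 0.11 1.79 0.   1.24 2.19]
C [468.3 327.4 -72.4] 169.1
shift [ 25.5 -63.4 247.9] rz [np.float64(4.323), np.float64(1.182), np.float64(-1.96)]
```

```bash
python3 -m creep '[{"x":12.8,"y":-31.7,"z":0,"rx":0,"ry":0,"rz":0,"hand":60},{"x":12.7,"y":-31.7,"z":0,"rx":0,"ry":0,"rz":0,"hand":60},{"x":0,"y":0,"z":0,"rx":0,"ry":0,"rz":-0.162,"hand":60},{"x":0,"y":0,"z":0,"rx":0,"ry":0,"rz":-0.162,"hand":60},{"x":0,"y":0,"z":0,"rx":0,"ry":0,"rz":-0.162,"hand":60},{"x":0,"y":0,"z":0,"rx":0,"ry":0,"rz":-0.162,"hand":60},{"x":0,"y":0,"z":10,"rx":0,"ry":0,"rz":-0.162,"hand":60},{"x":0,"y":0,"z":20,"rx":0,"ry":0,"rz":-0.162,"hand":60},{"x":0,"y":0,"z":20,"rx":0,"ry":0,"rz":-0.162,"hand":60},{"x":0,"y":0,"z":20,"rx":0,"ry":0,"rz":-0.162,"hand":60},{"x":0,"y":0,"z":20,"rx":0,"ry":0,"rz":-0.162,"hand":60},{"x":0,"y":0,"z":20,"rx":0,"ry":0,"rz":-0.162,"hand":60},{"x":0,"y":0,"z":20,"rx":0,"ry":0,"rz":-0.162,"hand":60},{"x":0,"y":0,"z":20,"rx":0,"ry":0,"rz":-0.16,"hand":60},{"x":0,"y":0,"z":30,"rx":0,"ry":0,"rz":0,"hand":60},{"x":0,"y":0,"z":30,"rx":0,"ry":0,"rz":0,"hand":60},{"x":0,"y":0,"z":10,"rx":0,"ry":0,"rz":0,"hand":60},{"x":0,"y":0,"z":0,"rx":0,"ry":0,"rz":0,"hand":60}]' 25
python3 -c "
from h import *
go(468.4,327.5,53)"
```

```text
clock: 64.8
eef_pos: [469.8, 323.7, 80.9]
tcp_rot: [-3.141, 0.0, 1.856]
contact_force: [-0.6, 0.5, 0.5]
opening: 0.703
grasp_force: 0.0
shift tool [ 4.1 -0.3 27.9] from [469.8 323.7  80.9] [-3.141  0.     1.856]
```

```bash
python3 -m creep '[{"x":4.1,"y":-0.3,"z":4,"rx":0,"ry":0,"rz":0,"hand":60},{"x":0,"y":0,"z":16,"rx":0,"ry":0,"rz":0,"hand":60},{"x":0,"y":0,"z":8,"rx":0,"ry":0,"rz":0,"hand":55},{"x":0,"y":0,"z":0,"rx":0,"ry":0,"rz":0,"hand":30},{"x":0,"y":0,"z":0,"rx":0,"ry":0,"rz":0,"hand":30},{"x":0,"y":0,"z":0,"rx":0,"ry":0,"rz":0,"hand":30},{"x":0,"y":0,"z":0,"rx":0,"ry":0,"rz":0,"hand":30}]' 25
python3 -m creep '[{"x":0,"y":0,"z":-15,"rx":0,"ry":0,"rz":0,"hand":30},{"x":0,"y":0,"z":-50,"rx":0,"ry":0,"rz":0,"hand":30},{"x":0,"y":0,"z":-60,"rx":0,"ry":0,"rz":0,"hand":30},{"x":0,"y":0,"z":-60,"rx":0,"ry":0,"rz":0,"hand":30},{"x":0,"y":0,"z":-10,"rx":0,"ry":0,"rz":0,"hand":30},{"x":0,"y":0,"z":0,"rx":0,"ry":0,"rz":0,"hand":30}]'
python3 -c "
from h import *
go(493,21.2,250)"
```

```text
clock: 65.68
eef_pos: [468.3, 328.4, 53.3]
tcp_rot: [3.141, -0.0, 1.857]
contact_force: [-0.4, -0.4, -0.3]
opening: 0.438
grasp_force: 25.1
clock: 66.42
eef_pos: [468.3, 328.4, 249.1]
tcp_rot: [3.14, -0.001, 1.857]
contact_force: [0.1, -0.4, -0.8]
opening: 0.439
grasp_force: 25.4
shift tool [-301.7  -62.9   -1.2] from [468.3 328.4 249.1] [ 3.140e+00 -1.000e-03  1.857e+00]
```

```bash
python3 -m creep '[{"x":-31.7,"y":-8.9,"z":0,"rx":0,"ry":0,"rz":0,"hand":30},{"x":-45,"y":-9,"z":0,"rx":0,"ry":0,"rz":0,"hand":30},{"x":-45,"y":-9,"z":0,"rx":0,"ry":0,"rz":0,"hand":30},{"x":-45,"y":-9,"z":0,"rx":0,"ry":0,"rz":0,"hand":30},{"x":-45,"y":-9,"z":0,"rx":0,"ry":0,"rz":0,"hand":30},{"x":-45,"y":-9,"z":0,"rx":0,"ry":0,"rz":0,"hand":30},{"x":-45,"y":-9,"z":0,"rx":0,"ry":0,"rz":0,"hand":30},{"x":0,"y":0,"z":0,"rx":0,"ry":0,"rz":-0.171,"hand":30},{"x":0,"y":0,"z":0,"rx":0,"ry":0,"rz":-0.171,"hand":30},{"x":0,"y":0,"z":0,"rx":0,"ry":0,"rz":-0.171,"hand":30},{"x":0,"y":0,"z":0,"rx":0,"ry":0,"rz":-0.171,"hand":30},{"x":0,"y":0,"z":0,"rx":0,"ry":0,"rz":-0.171,"hand":30},{"x":0,"y":0,"z":0,"rx":0,"ry":0,"rz":-0.171,"hand":30},{"x":0,"y":0,"z":0,"rx":0,"ry":0,"rz":-0.174,"hand":30},{"x":0,"y":0,"z":0,"rx":0,"ry":0,"rz":0,"hand":30}]'
python3 -c "
from h import *
go(493,21.2,197); go(540.5,17.4,197)"
```

```text
clock: 68.3
eef_pos: [491.8, 21.1, 246.2]
tcp_rot: [-3.141, -0.003, 3.056]
contact_force: [0.3, -0.8, -1.1]
opening: 0.439
grasp_force: 25.4
shift tool [-1.4  0.2 49.2] from [491.8  21.1 246.2] [-3.141e+00 -3.000e-03  3.056e+00]
shift tool [-49.    0.5  49.1] from [491.8  21.1 246.2] [-3.141e+00 -3.000e-03  3.056e+00]
```

```bash
python3 -m creep '[{"x":0,"y":0.4,"z":20,"rx":0,"ry":0,"rz":0,"hand":30},{"x":0,"y":0,"z":29,"rx":0,"ry":0,"rz":0,"hand":30},{"x":0,"y":0,"z":0,"rx":0,"ry":0,"rz":0,"hand":30},{"x":-12,"y":0,"z":0,"rx":0,"ry":0,"rz":0,"hand":30},{"x":-10,"y":0,"z":0,"rx":0,"ry":0,"rz":0,"hand":30},{"x":0,"y":0,"z":0,"rx":0,"ry":0,"rz":0,"hand":30}]'
python3 -c "
from h import *
go(540.5,17.4,197)"
```

```text
clock: 69.05
eef_pos: [516.5, 19.6, 199.8]
tcp_rot: [3.141, 0.002, 3.056]
contact_force: [-1.2, 0.0, -0.4]
opening: 0.436
grasp_force: 25.4
shift tool [-24.1  -0.2   2.8] from [516.5  19.6 199.8] [3.141e+00 2.000e-03 3.056e+00]
```

```bash
python3 -m creep '[{"x":-7,"y":0,"z":2.5,"rx":0,"ry":0,"rz":0,"hand":30},{"x":-9,"y":0,"z":0,"rx":0,"ry":0,"rz":0,"hand":30},{"x":-8,"y":0,"z":0,"rx":0,"ry":0,"rz":0,"hand":30},{"x":0,"y":0,"z":0,"rx":0,"ry":0,"rz":0,"hand":30}]'
python3 -m creep '[{"x":0,"y":0,"z":8,"rx":0,"ry":0,"rz":0,"hand":30},{"x":0,"y":0,"z":8,"rx":0,"ry":0,"rz":0,"hand":30},{"x":0,"y":0,"z":5,"rx":0,"ry":0,"rz":0,"hand":30},{"x":0,"y":0,"z":0,"rx":0,"ry":0,"rz":0,"hand":30}]'
python3 -m creep '[{"x":0,"y":0,"z":2,"rx":0,"ry":0,"rz":0,"hand":30},{"x":0,"y":0,"z":0,"rx":0,"ry":0,"rz":0,"hand":30}]'
```

```text
clock: 69.55
eef_pos: [539.5, 17.6, 196.6]
tcp_rot: [3.142, 0.0, 3.057]
contact_force: [-0.1, -0.8, -1.1]
opening: 0.441
grasp_force: 25.4
clock: 70.05
eef_pos: [538.4, 17.7, 175.0]
tcp_rot: [-3.141, -0.001, 3.057]
contact_force: [0.1, 0.1, -0.8]
opening: 0.436
grasp_force: 25.4
clock: 70.3
eef_pos: [538.9, 17.7, 173.6]
tcp_rot: [3.142, 0.0, 3.057]
contact_force: [0.1, 0.0, -0.0]
opening: 0.444
grasp_force: 25.4
```

```bash
python3 -m creep '[{"x":0,"y":0,"z":1.5,"rx":0,"ry":0,"rz":0,"hand":30},{"x":0,"y":0,"z":0,"rx":0,"ry":0,"rz":0,"hand":30}]'
python3 -m creep '[{"x":0,"y":0,"z":1,"rx":0,"ry":0,"rz":0,"hand":30},{"x":0,"y":0,"z":0,"rx":0,"ry":0,"rz":0,"hand":30}]'
```

```text
clock: 70.55
eef_pos: [538.8, 17.6, 172.1]
tcp_rot: [3.142, 0.0, 3.057]
contact_force: [-0.1, 0.3, -1.3]
opening: 0.438
grasp_force: 25.4
clock: 70.8
eef_pos: [538.9, 17.7, 171.4]
tcp_rot: [3.142, 0.0, 3.057]
contact_force: [-1.2, 0.8, 5.0]
opening: 0.437
grasp_force: 25.8
```

Basket C is seated too. I'll release, rise and take a last look from above.

```bash
python3 -m creep '[{"x":0,"y":0,"z":-1,"rx":0,"ry":0,"rz":0,"hand":40},{"x":0,"y":0,"z":0,"rx":0,"ry":0,"rz":0,"hand":55},{"x":0,"y":0,"z":0,"rx":0,"ry":0,"rz":0,"hand":58},{"x":0,"y":0,"z":0,"rx":0,"ry":0,"rz":0,"hand":58},{"x":0,"y":0,"z":-20,"rx":0,"ry":0,"rz":0,"hand":58},{"x":0,"y":0,"z":-50,"rx":0,"ry":0,"rz":0,"hand":60},{"x":0,"y":0,"z":-60,"rx":0,"ry":0,"rz":0,"hand":60},{"x":0,"y":0,"z":-40,"rx":0,"ry":0,"rz":0,"hand":60},{"x":-41,"y":-15,"z":0,"rx":0,"ry":0,"rz":0,"hand":60},{"x":-41,"y":-15,"z":0,"rx":0,"ry":0,"rz":0,"hand":60},{"x":-41,"y":-15,"z":0,"rx":0,"ry":0,"rz":0,"hand":60},{"x":0,"y":0,"z":0,"rx":0,"ry":0,"rz":0,"hand":60},{"x":0,"y":0,"z":0,"rx":0,"ry":0,"rz":0,"hand":60}]'
python3 - <<'E'
from h import *
print(st()[:2]); c=get_calibration("wrist"); im=grab_frame("wrist"); s=grab_frame("scene"); t=grab_frame("top")
u,v=proj("wrist",[577,-36,195],c).astype(int); us,vs=proj("scene",[577,-36,150]).astype(int); ut,vt=213,205; print(u,v,us,vs)
k=lambda a,u,v,w,h,W,H:cv2.resize(cv2.copyMakeBorder(a,150,150,150,150,cv2.BORDER_CONSTANT)[v-h+150:v+h+150,u-w+150:u+w+150,::-1],(W,H),interpolation=cv2.INTER_CUBIC)
cv2.imwrite("pics/end.png",np.hstack([k(im,u,v,105,150,420,600),np.vstack([k(s,us,vs+10,75,65,380,330),k(t,240,205,76,54,380,270)])]))
E
```

```text
clock: 72.42
eef_pos: [656.9, -37.4, 341.5]
tcp_rot: [3.141, -0.001, 3.057]
contact_force: [0.1, -0.4, -0.5]
opening: 0.702
grasp_force: 0.0
(array([656.93697694, -37.43260872, 341.53554335]), array([ 3.14142010e+00, -1.37488015e-03,  3.05660744e+00]))
270 97 287 185
```

View pics/end.png

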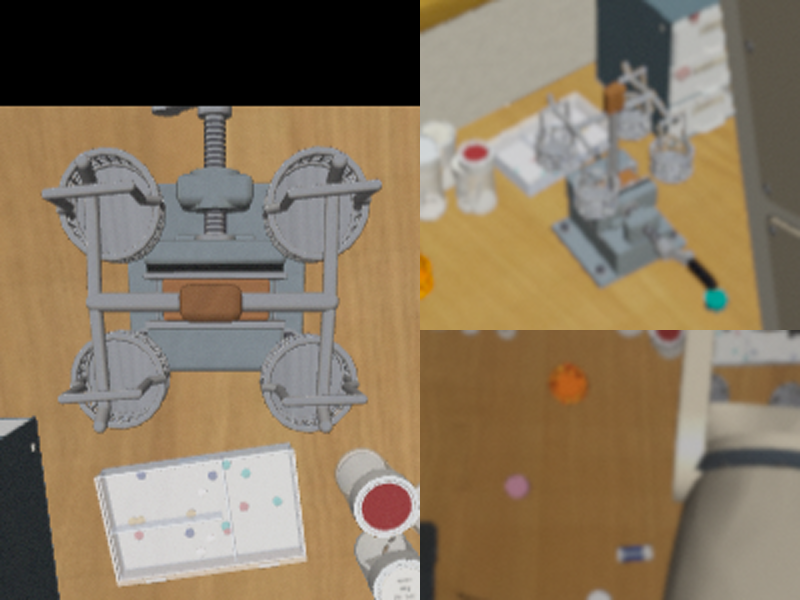

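All four baskets hang on the rods inside the upturned tips. The foot is gripped between the plates, and the cap and eraser are untouched. As one numeric check that the grip is firm, I'll compare the rubber layer's thickness before and after.

```bash
python3 - <<'E'
from h import *
R=Ro.from_euler("z",np.radians(-4.8)).as_matrix(); o=np.array([561,-35.2,0])
V=lambda a:R@np.array(a,float)+o
def prof(img,c,ys,xs,sc=1,off=(0,0)):
    g=cv2.GaussianBlur(cv2.cvtColor(img,cv2.COLOR_RGB2GRAY),(0,0),.5).astype(np.float32); P=np.zeros(len(xs))
    for y in ys:
        p=np.array([(proj("wrist",V((x,y,88)),c)-off)*sc+(sc-1)/2 for x in xs],np.float32)
        P+=cv2.remap(g,p[:,0],p[:,1],cv2.INTER_LINEAR).ravel()
    return (P/len(ys)).round(0).astype(int)
xs=np.arange(-25,15,1.)
a=cv2.imread("pics/w7.png")[:,:,::-1].copy(); c7=np.load("w7.npy",allow_pickle=True).item()
print("x",xs.astype(int).tolist())
print("before",prof(a,c7,[-30,-25,36],xs,2,(60,0)).tolist())
c=get_calibration("wrist"); print("after",prof(grab_frame("wrist"),c,[-36,-30,-20,20,30,36],xs).tolist())
E
```

```text
x [-25, -24, -23, -22, -21, -20, -19, -18, -17, -16, -15, -14, -13, -12, -11, -10, -9, -8, -7, -6, -5, -4, -3, -2, -1, 0, 1, 2, 3, 4, 5, 6, 7, 8, 9, 10, 11, 12, 13, 14]
before [139, 139, 140, 141, 139, 137, 133, 127, 97, 72, 74, 74, 72, 75, 104, 138, 152, 143, 101, 97, 124, 143, 140, 139, 139, 140, 140, 131, 111, 96, 92, 89, 88, 87, 85, 85, 83, 84, 85, 85]
after [135, 132, 129, 130, 131, 130, 127, 125, 121, 125, 128, 126, 125, 125, 128, 131, 133, 133, 129, 120, 104, 82, 46, 38, 39, 64, 107, 136, 139, 118, 105, 122, 124, 123, 123, 123, 124, 127, 134, 138]
```

The rubber thinned from about 6.2 to 4.6 mm, so the jaw grips firmly past contact. The robot is clear of everything, so I'm handing in.

```bash
python3 -c "
from rig import *
print(sign_off())"
```

```text
the job is handed in; nothing more can be done
None
```

The job is handed in: the stand is clamped upright and centred in the vice, all four wire baskets hang from its hooks by their handles, the cap and eraser were left alone, and the arm is clear of everything.

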